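# Clamp a spacer column in the welding jig

## Task

Drop the thick spacer ring and then the thin one into the jig's collar so that they form one flat-lying column, and push the swing arm back over the collar until it stops. Then screw the arm's lever-headed bolt in clockwise until snug, its foot pressing on the column, and only then fold its lever down flat. Let go at the end, and do not knock the bin, the wrench or the tube offcut about.

Things in the scene. Friction and masses are not known exactly. Their poses are not given: they have to be found in the camera images.
- jig: Welding jig screwed to the bench: dark steel base 210 x 110 x 12 mm (its x -60 to +150). Origin on its collar's axis at bench level; z up, x towards the pivot post, 100 mm away (32 mm thick). Collar: open-topped steel tube, bore 66 mm (flared to 72 mm in the top 4 mm), outside 80 mm (84 at the rim), floor 18 mm and rim 44 mm above the bench
- collar_floor (a point): centre of the collar's inner floor, 18 mm above the bench; axes as the jig's. The column of both rings is 30 mm high: it stands 4 mm proud of the rim.
- pivot (a point): on the vertical pivot axis of the swing arm, at the height of the arm's top (96 mm above the bench)
- swing (a joint): angle of the swing arm, rad: 0 = over the collar, at its stop (arm points along the jig's -x, bolt on the collar's axis); grows to 1.6 as it swings to the jig's +y (clockwise from above). Starts 1.1 to 1.45. Stiff, 0.9 Nm (some 5 N at the push pin), stays where left. Grey bar 32 mm wide, 80 to 96 mm above the bench
- push_pin (a point): top of an upright steel pin, 16 mm diameter, near the free end of the swing arm, 175 mm from the pivot axis; it stands from the arm's top (96 mm) up to 152 mm above the bench. For pushing the arm.
- bolt_axis (a point): point on the swing arm's top where the bolt goes through, on the bolt's vertical axis, 100 mm from the pivot and 75 mm from the pin
- bolt (a joint): turn of the lever-headed bolt, rad: grows clockwise seen from above, lowering it 6 mm per turn. Hard stop (snug) at 12.57, where the lever points from the bolt to the pivot along the arm; at v it points 12.57 - v rad counterclockwise of that. Starts 3.5 to 6.5 (1.0 to 1.4 turns to go). Friction 0.07 Nm, stays where left
- lever_pin (a point): where the lever's cross pin meets the bolt's axis; 130 mm above the bench at bolt value 0, 118 mm when snug. Head below it: 34 mm diameter.
- lever_tip (a point): outer end of the bolt's steel lever, on its centreline, 85 mm from the lever pin. Lever bar 14 mm wide, 8 mm thick, with a round end 20 mm across. The lever can be pushed round sideways to turn the bolt.
- lever (a joint): fold of the lever, rad: 0 = open (raised 0.96 rad above level, pointing outwards), 0.96 = folded flat (level, its centreline 22 mm above the arm's top when snug). Starts 0 to 0.1. Stiff: about 0.45 Nm (some 7 N at 65 mm), stays where left. It folds in a vertical plane through the bolt's axis
- foot: swivel foot under the bolt, 48 mm diameter disc, does not turn; origin at the centre of its underside. Sprung upwards up to 6 mm; when snug on the full column it presses with about 6 N.
- thick_ring: plain steel spacer ring, outside 60 mm, bore 28 mm, 18 mm thick, about 0.28 kg, lying flat on the bench; origin at the centre of its underside, z along its axis
- thin_ring: plain steel spacer ring, outside 60 mm, bore 28 mm, 12 mm thick, about 0.18 kg, lying flat on the bench; origin at the centre of its underside, z along its axis
- bin: bystander: blue open stock bin 130 x 100 x 60 mm, heavy; origin under its centre
- wrench: bystander: steel wrench, 180 mm long, lying along its x axis; origin at its middle on the bench
- offcut: bystander: dark square-tube offcut, 100 mm long (along its x) and 50 x 50 mm; origin under its centre
Things that resemble listed ones, but are neither listed nor needed, are in the scene too. Leave any red or yellow look-alike of the thick_ring alone. Leave any black look-alike of the thin_ring alone.

How it is judged:
On the way, in this order (a step that is already met when the one before it is completed fails the run):
1. the thick ring lies flat on the collar's floor (horizontal distance between thick_ring and collar_floor below 0.005 m and z of thick_ring in the frame of collar_floor below 0.003 m and angle between thick_ring's own z axis and vertical below 0.1 rad), for 0.2 s.
2. the thin ring lies flat on the thick one in the collar (all of step 1 and horizontal distance between thin_ring and collar_floor below 0.005 m and z of thin_ring in the frame of collar_floor between 0.015 and 0.0215 m and angle between thin_ring's own z axis and vertical below 0.1 rad), for 0.2 s.
3. the swing arm is back over the collar, at its stop (value of joint swing below 0.05 rad), for 0.2 s.
4. the bolt is screwed in snug while its lever is still open, the foot pressing on the column (value of joint swing below 0.05 rad and value of joint bolt above 12.35 rad and contact force between foot and thin_ring above 2 N and value of joint lever below 0.5 rad), for 0.1 s.
5. the lever is folded flat (value of joint lever above 0.88 rad), for 0.2 s.
At the end, for the whole second after the job is handed in: Rings flat (0.1 rad) within 5 mm of the collar axis: thick on the floor (3 mm), thin on top of it (15 to 21.5 mm above the floor). Arm within 0.05 rad of its stop, bolt snug (over 12.35), foot pressing the thin ring (over 2 N), lever flat (over 0.88) (all of step 2 and value of joint swing below 0.05 rad and value of joint bolt above 12.35 rad and contact force between foot and thin_ring above 2 N and value of joint lever above 0.88 rad); the robot touches nothing.
It fails at once if the bin was moved by more than 30 mm (distance of bin from where it was at the start of the episode above 0.03 m).
It fails at once if the wrench was moved by more than 30 mm (distance of wrench from where it was at the start of the episode above 0.03 m).
It fails at once if the offcut was moved by more than 30 mm (distance of offcut from where it was at the start of the episode above 0.03 m).
It also fails if it takes over 72 s, if anything falls off the work surface, if the arm or the gripper's body presses on something with over 40 N, if the wrist force passes 120 N, or if a joint passes its speed limit or range.

## Robot

A 7-joint arm with a two-finger parallel gripper is mounted at the origin on the work surface. World frame = base frame: x ahead of the robot, y to its left, z up, the work surface at z = 0. Lengths are in m, angles in rad, forces in N, time in s.
With the tool pointing down it reaches from about 0.425 to 0.875 m from the base axis. Payload 4.7 kg.
Tool frame: the origin (TCP) lies midway between the tips of the shut fingers; the grasp point (between the pads) lies 19 mm behind it; z points along the fingers, y is the line along which they close (so a half turn about z gives the same grasp; the last joint's range is limited). The gripper opens to 87 mm and grips with 3 to 60 N. Pads are 19 mm wide; open, the fingers measure 117 mm over their backs; the gripper's body (75 mm by 190 mm) begins 51 mm behind the grasp point.
Start: joints at [1.265, 0.321, -0.07, 1.45, 0.023, 1.371, -0.057], TCP at [0.204, -0.617, 0.223] pointing down, gripper open.
Joint ranges: [-2.86, 2.86], [-0.3, 2.09], [-1.38, 1.24], [0.06, 2.45], [-1.56, 4.7], [0.09, 2.05], [-2.69, 2.69]. Speed limits (rad/s): [2.57, 2.57, 3.14, 3.14, 3.14, 3.14, 3.14].

## Interface

Orientations are given as a unit quaternion [w, x, y, z].
In Python, from bench import robot gives the robot as it stands.
- The arm moves only by the tool carry_out, never from a script. Its argument "targets" is a list of rows, each a list of 5 numbers: the opening, from 0 (shut) to 1 (fully open), then the shift along the tool's x, y, z in cm, then the turn about the tool's z in degrees. A call has 1 to 8 rows; each row is the pose to reach, as a shift and turn from the pose commanded when the call began, along the tool's axes at that moment; what a row does not reach only later rows make up. A row lasts 1/12 s, in which the tool goes at most 41.7 mm and 7.16 degrees, less where a joint would pass 70% of its speed; a pose out of reach is approached as far as the arm can. A call with a gripper value outside its range is refused whole. The fingers move at their own pace and stop on an object; "newtons" is the grip in N (left out, the last holds). Time passes only in rows, so rows that repeat a pose let the fingers close. It gives the time, the measured TCP pose, the force, the opening and the grip force at its end, in the units of the state.
- robot.get_state(): the state, without advancing time (a new reading comes with each control period).
- robot.capture(name): name is "scene" or "side" or "wrist"; returns a dict with "pixels" (400x640x3 uint8, blue, green, red), "z_map" (400x640 float32, m along the optical axis (not along the pixel's ray), 0 where there is no reading), "intrinsics" (3x3 intrinsics, pixels), "world_to_cam" (4x4, takes a point from world to camera coordinates). Camera axes: x right, y up, looking along -z (the intrinsics and any distortion apply to the point x, -y, -z); pixel columns grow to the right and rows downward; lengths in m; the calibration is good to about 2 mm. A picture is of the moment at which its call begins.
- robot.job_done(): hands the job in; it is judged then, once.
The state is a dict: "time_s": time; "q": joint angles; "qvel": joint speeds; "joint_torque": joint torques, N m; "eef_pos": TCP position; "orientation": TCP orientation; "ft_force": force on the tool from outside, world axes, zero at the start; "wrist_torque": the same for the moment, N m; "grip_width": finger opening in m; "gripper_force": force on a finger pad.
Only numpy, scipy, OpenCV 4.12 (cv2) and the standard library are available. Lean on these libraries where they do the work, as an engineer would, in place of code of your own. Each camera call takes 0.05 s, during which the arm holds its last target. There are 200 camera calls.

## Working session

There is one attempt and no reset: what is moved stays moved. The work goes in short steps, Python scripts to look and compute and a tool call to move; the robot and the scene stay as the last step left them, time stands still between calls to the robot, and variables do not carry over. Pictures are saved under pics/ and viewed, at most 10 in all, crops included, and the job is handed in when it is done.

Besides the shell and the picture viewer there is one more tool, called after "Emit:" by a JSON object that holds its "name" and its "arguments", one argument or row to a line. carry_out: Moves the arm, as the interface text tells. Its arguments: {"type":"object","properties":{"targets":{"type":"array","items":{"type":"array","items":{"type":"number"}}},"newtons":{"type":"number"}},"required":["targets"]}

```bash
ls; mkdir -p pics
cat > h.py <<'E'
import numpy as np, cv2
from bench import robot
def cap(n):
    c=robot.capture(n); c['pixels']=np.ascontiguousarray(c['pixels']); np.savez('last_'+n+'.npz',**c); return c
def load(n): return dict(np.load('last_'+n+'.npz'))
def pts(c):
    "world xyz for every pixel from depth"
    K=c['intrinsics'];z=c['z_map'];v,u=np.mgrid[:z.shape[0],:z.shape[1]]
    P=np.stack([(u-K[0,2])/K[0,0]*z,-(v-K[1,2])/K[1,1]*z,-z,np.ones_like(z)],-1)
    return (P@np.linalg.inv(c['world_to_cam']).T)[...,:3]
def ray(c,u,v,h):
    K=c['intrinsics'];T=np.linalg.inv(c['world_to_cam'])
    d=T[:3,:3]@np.array([(u-K[0,2])/K[0,0],-(v-K[1,2])/K[1,1],-1]);o=T[:3,3]
    return o+d*(h-o[2])/d[2]
def proj(c,p):
    q=c['world_to_cam']@np.append(p,1);K=c['intrinsics']
    return K[0,0]*q[0]/-q[2]+K[0,2],K[1,1]*-q[1]/-q[2]+K[1,2]
E
python3 - <<'E'
from h import *
for n in('scene','side'):
    c=cap(n); cv2.imwrite(f'pics/{n}0.png',c['pixels']); print(n,np.linalg.inv(c['world_to_cam'])[:3,3],c['intrinsics'][0],(c['z_map']>0).mean())
s=robot.get_state(); print(s)
E
```

```text
pics
scene [ 1.11943121 -0.58554311  0.97107238] [407.60188272   0.         325.27206214] 0.99599609375
side [-0.13273604  0.69526296  0.80720599] [411.80778153   0.         312.15659686] 0.99601171875
{'time_s': 0.1, 'q': array([ 1.26507129,  0.32173103, -0.07011499,  1.45154486,  0.02259789,
        1.37080804, -0.05690284]), 'qvel': array([-0.00026259, -0.003566  ,  0.00154657, -0.00138143,  0.00107336,
       -0.00032165, -0.00126446]), 'joint_torque': array([-6.45127911e-04, -4.92574561e+01, -4.06147884e-01, -3.13398814e+01,
       -6.41892641e-02,  3.95546306e-02,  8.43410794e-05]), 'eef_pos': array([ 0.20417703, -0.61657753,  0.2215868 ]), 'orientation': array([-8.33567784e-04,  9.87236628e-01,  1.59258014e-01, -1.75996971e-04]), 'ft_force': array([-0.47977774,  0.39837983, -0.29995227]), 'wrist_torque': array([0.00104724, 0.02985988, 0.0250247 ]), 'gripper_force': 0.0, 'grip_width': 0.08685814486516416}
```

View pics/scene0.png

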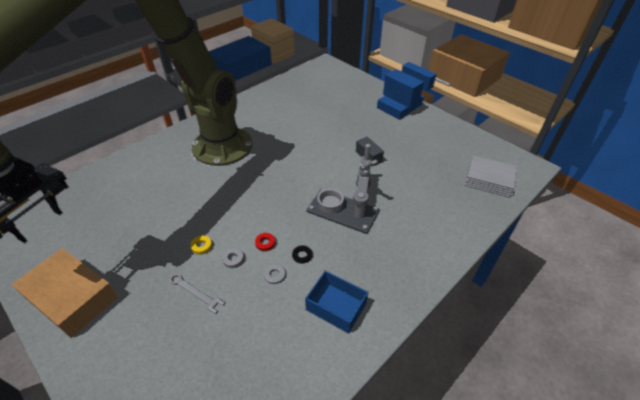

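View pics/side0.png

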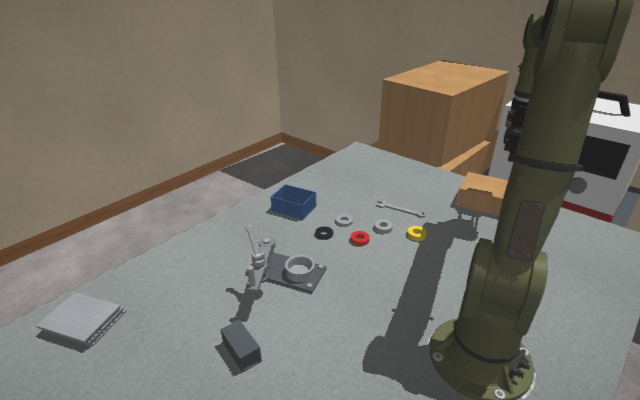

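The scene view shows two grey rings at (232,258) and (275,273). Yellow (201,244), red (265,241) and black (302,254) are look-alikes. The collar is at (330,200), the post at (362,205), and the swing arm leads to the upper right at (368,165). The side view shows the same grey rings at (383,227) and (344,220), and the collar at (300,268).

Run:
```python
from h import *
C={n:load(n) for n in('scene','side')}
for n,L in(('scene',[(232,258),(275,273)]),('side',[(383,227),(344,220)])):
    c=C[n];P=pts(c);g=c['pixels'].astype(int)
    for u,v in L:
        w=P[v-16:v+17,u-20:u+21].reshape(-1,3); m=(w[:,2]>.006)&(w[:,2]<.03)
        w=w[m]; (cx,cy),r=cv2.minEnclosingCircle(w[:,:2].astype(np.float32)); print(n,u,v,'z',np.percentile(w[:,2],[50,75,90]).round(4),'c',round(cx,4),round(cy,4),'r',round(r,4),len(w))
    # jig: points by height
    lo=(300,140,385,235) if n=='scene' else (235,215,330,300)
    w=P[lo[1]:lo[3],lo[0]:lo[2]].reshape(-1,3)
    for a,b in((.008,.016),(.038,.05),(.085,.105),(.11,.135),(.135,.21)):
        k=w[(w[:,2]>a)&(w[:,2]<b)]
        if len(k)>3: print(n,a,b,len(k),'min',k.min(0).round(3),'max',k.max(0).round(3),'med',np.median(k,0).round(3), 'rect',cv2.minAreaRect(k[:,:2].astype(np.float32)))
c=C['scene'];a=c['pixels'][215:300,175:325];a=cv2.resize(a,None,fx=4,fy=4)
b=c['pixels'][130:240,300:395];b=cv2.resize(b,(570*340//660,340))
c=C['side'];d=cv2.resize(c['pixels'][205:300,225:400],None,fx=3,fy=3)[:260]
o=np.zeros((600,800,3),np.uint8);o[:340,:600]=a;o[340:600,:525]=d; e=cv2.resize(C['scene']['pixels'][130:235,300:390],(270,250));o[345:595,527:797]=e
cv2.imwrite('pics/crop1.png',o)
```

```text
scene 232 258 z [0.0172 0.0189 0.0201] c 0.4527 -0.2809 r 0.0316 292
scene 275 273 z [0.0116 0.0129 0.014 ] c 0.5804 -0.2042 r 0.0538 274
scene 0.008 0.016 1036 min [ 0.275 -0.003  0.008] max [0.661 0.368 0.016] med [0.57  0.076 0.012] rect ((0.4662286639213562, 0.16305914521217346), (0.2581855356693268, 0.38885498046875), 37.29331970214844)
scene 0.038 0.05 342 min [0.367 0.026 0.038] max [0.613 0.377 0.05 ] med [0.475 0.1   0.045] rect ((0.47148555517196655, 0.20740008354187012), (0.15525443851947784, 0.36003050208091736), 27.679346084594727)
scene 0.085 0.105 425 min [0.478 0.076 0.085] max [0.62  0.262 0.105] med [0.575 0.133 0.096] rect ((0.5517136454582214, 0.16913467645645142), (0.04524993523955345, 0.21317309141159058), 33.77946472167969)
scene 0.11 0.135 112 min [0.491 0.162 0.11 ] max [0.557 0.248 0.135] med [0.541 0.18  0.122] rect ((0.520857036113739, 0.20344632863998413), (0.03187323734164238, 0.09268330782651901), 42.488861083984375)
scene 0.135 0.21 78 min [0.487 0.154 0.135] max [0.592 0.252 0.195] med [0.555 0.173 0.152] rect ((0.5330826640129089, 0.19451302289962769
[... 525 characters left out ...]
8074, 0.068174809217453), (0.12590999901294708, 0.08472418785095215), 2.8879005908966064)
side 0.085 0.105 543 min [0.474 0.078 0.085] max [0.618 0.264 0.104] med [0.529 0.18  0.095] rect ((0.5475168824195862, 0.1710045039653778), (0.04510191082954407, 0.21576140820980072), 34.110904693603516)
side 0.11 0.135 199 min [0.485 0.166 0.11 ] max [0.549 0.252 0.135] med [0.531 0.191 0.124] rect ((0.5148379802703857, 0.20697033405303955), (0.03250632435083389, 0.0982469767332077), 42.74185562133789)
side 0.135 0.21 218 min [0.485 0.157 0.135] max [0.588 0.251 0.192] med [0.559 0.175 0.156] rect ((0.5308220386505127, 0.19726480543613434), (0.03656887263059616, 0.1331992745399475), 49.21761703491211)
```

View pics/crop1.png

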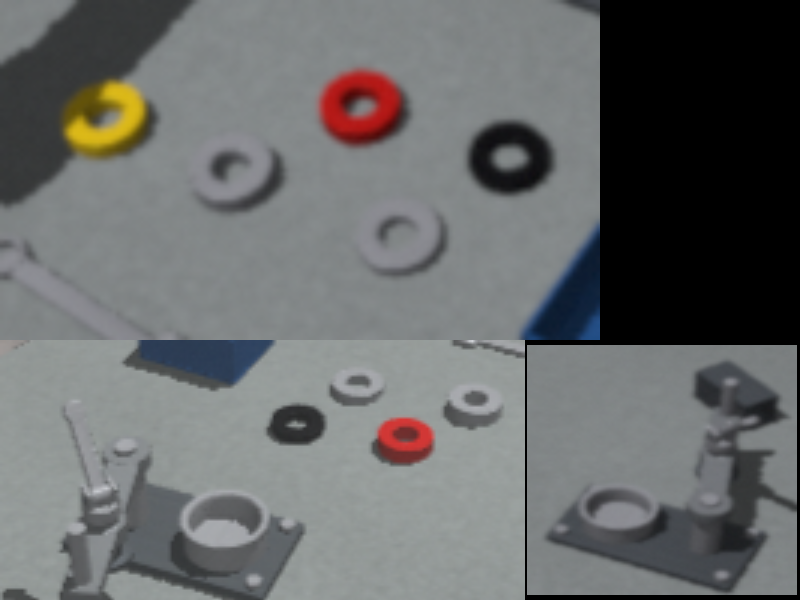

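The lower grey pair at scene (232,258) is about 18 mm high, so that's the thick ring. The one at (275,273) is about 12 mm high, so that's the thin ring. In the crop the first shows a visibly taller side wall, and the coloured and black ones are excluded.

Run:
```python
from h import *
C={n:load(n) for n in('scene','side')}
def comp(mask,u,v):
    n,l,s,cc=cv2.connectedComponentsWithStats(mask.astype(np.uint8)); return l==l[v,u]
def circ(w):
    A=np.c_[2*w[:,:2],np.ones(len(w))];s=np.linalg.lstsq(A,(w[:,:2]**2).sum(1),rcond=None)[0];return s[:2],np.sqrt(s[2]+s[0]**2+s[1]**2)
for n,L in(('scene',[('thick',232,267,.018),('thin',275,281,.012)]),('side',[('thick',383,233,.018),('thin',344,225,.012)])):
    c=C[n];P=pts(c)
    for nm,u,v,h in L:
        m=np.zeros(P.shape[:2],bool);z=P[...,2];m[(z>.006)&(z<.025)]=1
        m[:,:u-22]=0;m[:,u+23:]=0;m[:v-24]=0;m[v+12:]=0
        k=comp(m,u,v); cs,_=cv2.findContours(k.astype(np.uint8),0,1); w=P[k]
        top=w[w[:,2]>h-.003]; (cx,cy),r=cv2.minEnclosingCircle(w[:,:2].astype(np.float32))
        e=cv2.fitEllipse(cs[0]); print(n,nm,k.sum(),'minc',round(cx,4),round(cy,4),round(r,4),'ell',ray(c,*e[0],h/2)[:2].round(4),'topmean',top[:,:2].mean(0).round(4))
    z=P[...,2]; box=np.zeros_like(z,bool)
    u0,v0,u1,v1=(308,180,350,222) if n=='scene' else (280,248,320,285); box[v0:v1,u0:u1]=1
    w=P[box&(z>.040)&(z<.048)]; print(n,'rim',circ(w),len(w))
    u0,v0,u1,v1=(300,185,385,235) if n=='scene' else (262,240,330,295); box[:]=0;box[v0:v1,u0:u1]=1
    w=P[box&(z>.009)&(z<.030)&(P[...,1]<.14)]; print(n,'base',len(w),cv2.minAreaRect(w[:,:2].astype(np.float32)))
    u0,v0,u1,v1=(340,135,385,220) if n=='scene' else (235,230,280,300); box[:]=0;box[v0:v1,u0:u1]=1
    w=P[box&(z>.088)&(z<.101)&(P[...,1]>.05)&(P[...,1]<.3)]; r=cv2.minAreaRect(w[:,:2].astype(np.float32)); print('arm',cv2.boxPoints(r).round(4).tolist())
    w=P[box&(z>.12)&(z<.22)]; 
    print('hi'); print(w[np.argsort(w[:,1])][::8].round(3).tolist())
```

```text
scene thick 292 minc 0.4527 -0.2809 0.0316 ell [ 0.4506 -0.2786] topmean [ 0.4537 -0.2798]
scene thin 265 minc 0.5765 -0.2284 0.0321 ell [ 0.5752 -0.2276] topmean [ 0.5777 -0.2293]
scene rim (array([0.50327975, 0.06770884]), np.float64(0.03820050178059724)) 157
scene base 1231 ((0.5462111830711365, 0.0807449221611023), (0.21003924310207367, 0.11290403455495834), 19.20526123046875)
arm [[0.47360000014305115, 0.2451000064611435], [0.592199981212616, 0.06800000369548798], [0.629800021648407, 0.09309999644756317], [0.5113000273704529, 0.2703000009059906]]
hi
[[0.585, 0.154, 0.186], [0.588, 0.16, 0.188], [0.572, 0.163, 0.168], [0.566, 0.167, 0.163], [0.541, 0.168, 0.122], [0.531, 0.169, 0.127], [0.587, 0.17, 0.189], [0.544, 0.172, 0.137], [0.546, 0.174, 0.133], [0.534, 0.18, 0.13], [0.539, 0.188, 0.133], [0.542, 0.194, 0.135], [0.496, 0.236, 0.144], [0.495, 0.237, 0.139], [0.501, 0.239, 0.153], [0.503, 0.241, 0.153], [0.496, 0.244, 0.152], [0.489, 0.248, 0.15]]
side thick 255718 minc 1.1662 -0.5712 1.8143 ell [ 0.7226 -0.2699] topmean [ 1.0135 -0.6402]
side thin 255704 minc 1.1662 -0.5712
[... 626 characters left out ...]
, 0.172, 0.171], [0.559, 0.173, 0.158], [0.534, 0.174, 0.134], [0.547, 0.174, 0.148], [0.574, 0.175, 0.174], [0.574, 0.176, 0.168], [0.559, 0.177, 0.156], [0.565, 0.177, 0.163], [0.565, 0.178, 0.16], [0.554, 0.179, 0.147], [0.556, 0.18, 0.153], [0.553, 0.181, 0.142], [0.541, 0.182, 0.133], [0.557, 0.183, 0.151], [0.549, 0.184, 0.139], [0.536, 0.186, 0.134], [0.531, 0.188, 0.128], [0.542, 0.191, 0.131], [0.533, 0.193, 0.124], [0.534, 0.196, 0.122], [0.535, 0.198, 0.126], [0.489, 0.239, 0.123], [0.487, 0.241, 0.148], [0.487, 0.243, 0.13], [0.487, 0.244, 0.147], [0.491, 0.246, 0.149], [0.492, 0.247, 0.14], [0.488, 0.248, 0.133], [0.489, 0.249, 0.121], [0.494, 0.25, 0.15], [0.495, 0.251, 0.137]]
```

```bash
cat >> h.py <<'E'
from scipy.spatial.transform import Rotation as Ro
def go(x,y,z,yaw=None):
    "tool-axis shift cm + turn deg to reach world xyz, yaw=azimuth of tool x (deg)"
    s=robot.get_state();R=Ro.from_quat(s['orientation'],scalar_first=True).as_matrix()
    d=R.T@(np.array([x,y,z])-s['eef_pos'])*100;a=np.degrees(np.arctan2(R[1,0],R[0,0]))
    t=0 if yaw is None else (a-yaw+90)%180-90
    print('t',s['time_s'].__round__(2),'pos',s['eef_pos'].round(4),'yaw',round(a,1),'tilt',R[2].round(3),'w',round(s['grip_width'],4),'F',s['ft_force'].round(1),'-> shift',d.round(2),'turn',round(t,1))
E
python3 - <<'E'
from h import *
c=load('scene')
for n,u,v in(('yel',201,244),('red',265,241),('blk',302,254),('wrA',172,278),('wrB',222,305)): print(n,ray(c,u,v,.012)[:2].round(3))
go(.4535,-.2805,.12,None)
E
```

```text
yel [ 0.349 -0.317]
red [ 0.472 -0.176]
blk [ 0.584 -0.13 ]
wrA [ 0.393 -0.439]
wrB [ 0.558 -0.39 ]
t 0.1 pos [ 0.2042 -0.6166  0.2216] yaw 18.3 tilt [-0.    -0.002 -1.   ] w 0.0869 F [-0.5  0.4 -0.3] -> shift [ 34.24 -24.05  10.2 ] turn 0
```

Emit:
{"name": "carry_out", "arguments": {
  "targets": [
    [1,3.4,-2.4,0.5,-5],
    [1,6.8,-4.8,1,-10],
    [1,10.2,-7.2,2,-16],
    [1,13.6,-9.6,3,-21.7],
    [1,17.0,-12,4,-21.7],
    [1,20.4,-14.4,4.5,-21.7],
    [1,23.8,-16.8,5,-21.7],
    [1,27.2,-19.2,5.5,-21.7]
  ]
}}

```text
time_s: 0.77
eef_pos: [0.3999, -0.351, 0.1675]
orientation: [-0.0, 0.94, 0.342, -0.0]
ft_force: [0.7, -0.4, 0.1]
grip_width: 0.0871
gripper_force: 0.0
```

Run:
```python
from h import *
go(.4535,-.2805,.15,40)
```

```text
t 0.77 pos [ 0.3999 -0.351   0.1675] yaw 40.0 tilt [-0.    -0.001 -1.   ] w 0.0871 F [ 0.7 -0.4  0.1] -> shift [ 8.64 -1.95  1.75] turn 0.0
```

Emit:
{"name": "carry_out", "arguments": {
  "targets": [
    [1,3.5,-0.8,0.8,0],
    [1,7,-1.6,1.6,0],
    [1,8.6,-1.95,1.75,0],
    [1,8.6,-1.95,1.75,0]
  ]
}}

```text
time_s: 1.1
eef_pos: [0.4553, -0.2771, 0.1497]
orientation: [-0.001, 0.938, 0.346, 0.0]
ft_force: [0.6, 0.2, -0.9]
grip_width: 0.0869
gripper_force: 0.0
```

```bash
cat >> h.py <<'E'
def ringfit(c,h,u0=None):
    "grey ring near the image point: all points within 3 mm of height h; print components' circle fits"
    P=pts(c);z=P[...,2];m=((abs(z-h)<.004)&(np.ptp(c['pixels'].astype(int),axis=2)<40)).astype(np.uint8)
    n,l,s,cc=cv2.connectedComponentsWithStats(m)
    for i in range(1,n):
        if s[i,4]<150: continue
        w=P[l==i][:,:2].astype(np.float32);cs,_=cv2.findContours((l==i).astype(np.uint8),0,1)
        (x,y),r=cv2.minEnclosingCircle(w); lo,hi=np.percentile(w,.5,0),np.percentile(w,99.5,0)
        print('px',cc[i].round(),s[i,4],'circle',round(x,4),round(y,4),round(r,4),'mid',((lo+hi)/2).round(4))
E
python3 - <<'E'
from h import *
c=cap('wrist');cv2.imwrite('pics/w1.png',c['pixels'])
ringfit(c,.018); go(.4535,-.2805,.15,40)
E
```

```text
px [317. 194.] 1755 circle 0.4505 -0.2796 0.0299 mid [ 0.4508 -0.2796]
t 1.15 pos [ 0.4537 -0.2802  0.15  ] yaw 40.3 tilt [ 0.    -0.001 -1.   ] w 0.087 F [-0.5 -0.4 -0.6] -> shift [-0.03  0.01 -0.  ] turn 0.3
```

View pics/w1.png

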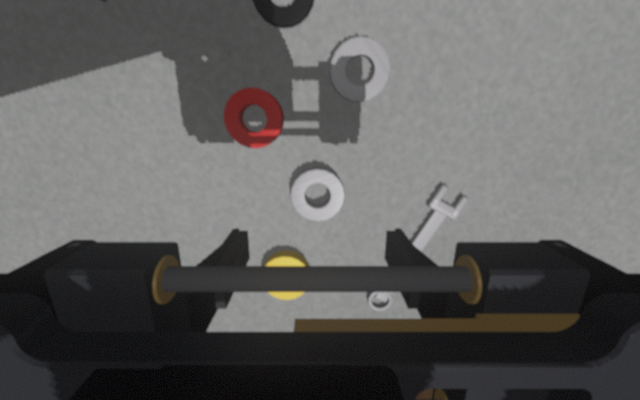

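The wrist view shows the thick grey ring at (317,194) between the fingers, with the wrench and red ring clear of their path. The fit gives r = 29.9 mm at the expected height.

Emit:
{"name": "carry_out", "arguments": {
  "targets": [
    [1,-0.15,-0.15,4,0],
    [1,-0.15,-0.15,8,0],
    [1,-0.15,-0.15,11.5,0],
    [1,-0.15,-0.15,13.3,0],
    [1,-0.15,-0.15,14.1,0],
    [1,-0.15,-0.15,14.1,0],
    [0.6,-0.15,-0.15,14.1,0],
    [0.3,-0.15,-0.15,14.1,0]
  ],
  "newtons": 30
}}

```text
time_s: 1.82
eef_pos: [0.4518, -0.284, 0.0114]
orientation: [0.001, 0.94, 0.342, 0.001]
ft_force: [0.2, 0.2, 0.2]
grip_width: 0.0796
gripper_force: 0.0
```

Emit:
{"name": "carry_out", "arguments": {
  "targets": [
    [0.3,0,0,0,0],
    [0.3,0,0,0,0],
    [0.3,0,0,0,0],
    [0.3,0,0,0,0],
    [0.3,0,0,-1,0],
    [0.3,0,0,-4,0],
    [0.3,0,0,-8,0],
    [0.3,0,0,-10,0]
  ],
  "newtons": 30
}}

```text
time_s: 2.48
eef_pos: [0.4521, -0.2832, 0.1135]
orientation: [0.002, 0.94, 0.342, 0.001]
ft_force: [1.4, -0.3, -2.1]
grip_width: 0.0583
gripper_force: 30.0
```

Run:
```python
from h import *
print(robot.get_state()['gripper_force'])
go(.502,.068,.11,40)
c=cap('wrist');cv2.imwrite('pics/w2.png',c['pixels'])
go(.502,.068,.11,40)
```

```text
29.998696815211147
t 2.48 pos [ 0.4521 -0.2832  0.1135] yaw 40.0 tilt [ 0.001  0.004 -1.   ] w 0.0583 F [ 1.4 -0.3 -2.1] -> shift [ 26.42 -23.67   0.28] turn 0.0
t 2.53 pos [ 0.4541 -0.2844  0.1169] yaw 40.0 tilt [ 0.002  0.01  -1.   ] w 0.0588 F [ 1.5 -0.   0.1] -> shift [ 26.34 -23.91   0.51] turn 0.0
```

View pics/w2.png

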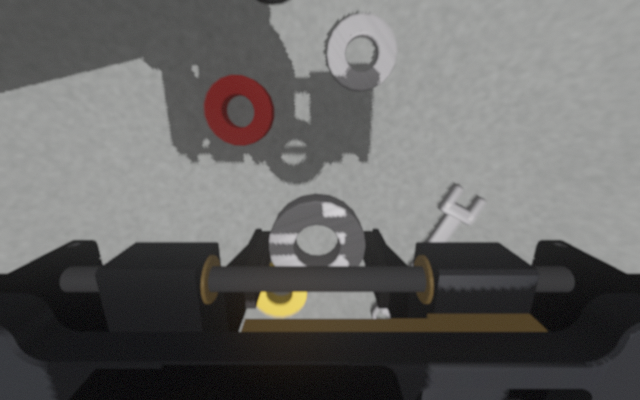

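Run:
```python
from h import *
c=load('wrist');P=pts(c);z=P[...,2]
box=np.zeros(z.shape,bool);box[190:292,262:370]=1
for v in range(195,290,10): print(v,[tuple(P[v,u].round(3)) for u in (285,317,350)])
ringfit(c,.125)
```

```text
195 [(np.float64(0.431), np.float64(-0.258), np.float64(-0.0)), (np.float64(0.476), np.float64(-0.263), np.float64(0.108)), (np.float64(0.474), np.float64(-0.309), np.float64(-0.002))]
205 [(np.float64(0.422), np.float64(-0.265), np.float64(-0.001)), (np.float64(0.474), np.float64(-0.264), np.float64(0.12)), (np.float64(0.466), np.float64(-0.316), np.float64(-0.001))]
215 [(np.float64(0.457), np.float64(-0.254), np.float64(0.119)), (np.float64(0.469), np.float64(-0.268), np.float64(0.12)), (np.float64(0.481), np.float64(-0.283), np.float64(0.12))]
225 [(np.float64(0.452), np.float64(-0.258), np.float64(0.12)), (np.float64(0.464), np.float64(-0.272), np.float64(0.12)), (np.float64(0.477), np.float64(-0.287), np.float64(0.12))]
235 [(np.float64(0.447), np.float64(-0.262), np.float64(0.12)), (np.float64(0.418), np.float64(-0.311), np.float64(0.0)), (np.float64(0.472), np.float64(-0.291), np.float64(0.121))]
245 [(np.float64(0.441), np.float64(-0.266), np.float64(0.119)), (np.float64(0.409), np.float64(-0.319), np.float64(-0.0)), (np.float64(0.467), np.float64(-0.296), np.float64(0.12))]
[... 167 characters left out ...]
64(0.12))]
265 [(np.float64(0.431), np.float64(-0.274), np.float64(0.121)), (np.float64(0.442), np.float64(-0.291), np.float64(0.117)), (np.float64(0.457), np.float64(-0.305), np.float64(0.121))]
275 [(np.float64(0.469), np.float64(-0.255), np.float64(0.198)), (np.float64(0.476), np.float64(-0.262), np.float64(0.199)), (np.float64(0.483), np.float64(-0.27), np.float64(0.199))]
285 [(np.float64(0.468), np.float64(-0.256), np.float64(0.2)), (np.float64(0.474), np.float64(-0.264), np.float64(0.2)), (np.float64(0.481), np.float64(-0.271), np.float64(0.202))]
px [262. 244.] 169 circle 0.4312 -0.2558 0.0108 mid [ 0.4332 -0.2557]
px [371. 244.] 163 circle 0.4741 -0.3074 0.0111 mid [ 0.4741 -0.3046]
```

Run:
```python
from h import *
c=load('wrist');P=pts(c);z=P[...,2]
m=np.zeros(z.shape,bool);m[190:272,270:366]=1
w=P[m&(abs(z-.120)<.003)][:,:2]
q=np.array([.4521,-.2832]);a=np.radians(40);ex=np.array([np.cos(a),np.sin(a)]);ey=np.array([ex[1],-ex[0]])
d=(w-q)@np.c_[ex,ey]*1000
print(np.percentile(d,[.5,99.5],axis=0).round(1)); (x,y),r=cv2.minEnclosingCircle(d.astype(np.float32));print(x,y,r)
```

```text
[[-11.9 -29. ]
 [ 31.   28.4]]
1.6607208251953125 -0.13389348983764648 30.565780639648438
```

Emit:
{"name": "carry_out", "arguments": {
  "targets": [
    [0.3,2.6,-2.35,-0.3,0],
    [0.3,5.6,-5.1,-0.3,0],
    [0.3,8.6,-7.8,-0.3,0],
    [0.3,11.6,-10.5,-0.3,0],
    [0.3,14.6,-13.2,-0.3,0],
    [0.3,17.6,-15.9,-0.3,0],
    [0.3,20.6,-18.6,-0.3,0],
    [0.3,23.2,-21.0,-0.3,0]
  ]
}}

```text
time_s: 3.2
eef_pos: [0.4928, 0.0303, 0.1125]
orientation: [0.0, 0.939, 0.343, 0.0]
ft_force: [1.2, 0.5, -2.3]
grip_width: 0.0589
gripper_force: 30.0
```

Emit:
{"name": "carry_out", "arguments": {
  "targets": [
    [0.3,1.5,-1.3,0,0],
    [0.3,2.3,-2.1,0,0],
    [0.3,3.0,-2.7,0,0],
    [0.3,3.0,-2.7,0,0],
    [0.3,3.0,-2.7,0,0],
    [0.3,3.0,-2.7,0,0]
  ]
}}

```text
time_s: 3.7
eef_pos: [0.4987, 0.0658, 0.1123]
orientation: [0.0, 0.94, 0.341, -0.001]
ft_force: [0.4, -1.1, -3.4]
grip_width: 0.0587
gripper_force: 30.0
```

Run:
```python
from h import *
go(.502,.068,.11,40)
def circ(w):
    A=np.c_[2*w[:,:2],np.ones(len(w))];s=np.linalg.lstsq(A,(w[:,:2]**2).sum(1),rcond=None)[0];return s[:2].round(4),np.sqrt(s[2]+s[0]**2+s[1]**2)
for n in('wrist','scene','side'):
    c=cap(n);P=pts(c);z=P[...,2];w=P[(abs(z-.0445)<.0025)&(np.hypot(P[...,0]-.502,P[...,1]-.068)<.055)]
    d=w[:,:2]-[.502,.068]
    print(n,len(w),circ(w) if len(w)>20 else '')
    w=P[(z>.105)&(z<.14)&(np.hypot(P[...,0]-.502,P[...,1]-.068)<.045)]
    if n!='wrist': print(' held',len(w), w.mean(0).round(3) if len(w) else '')
    cv2.imwrite(f'pics/{n}3.png',c['pixels'])
go(.502,.068,.11,40)
```

```text
t 3.7 pos [0.4987 0.0658 0.1123] yaw 39.9 tilt [-0.001  0.    -1.   ] w 0.0587 F [ 0.4 -1.1 -3.4] -> shift [0.4  0.05 0.23] turn -0.1
wrist 1620 (array([0.5005, 0.0682]), np.float64(0.03840176929291725))
scene 102 (array([0.5036, 0.0672]), np.float64(0.03794562992837626))
 held 78 [0.522 0.046 0.119]
side 113 (array([0.5002, 0.0685]), np.float64(0.03847762310764175))
 held 167 [0.483 0.086 0.119]
t 3.85 pos [0.4988 0.066  0.1125] yaw 39.9 tilt [-0.001  0.    -1.   ] w 0.0586 F [ 0.2  0.3 -3.1] -> shift [0.37 0.05 0.25] turn -0.1
```

View pics/wrist3.png

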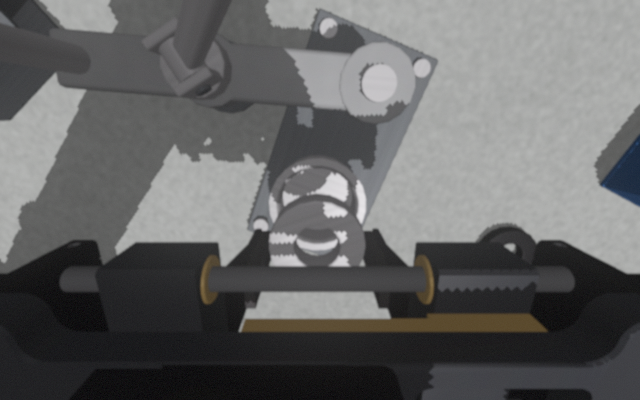

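The wrist view shows the held ring at (317,240) in front of the collar at (315,190), with the post at (380,82), well clear of the gripper body.

Emit:
{"name": "carry_out", "arguments": {
  "targets": [
    [0.3,0.2,-0.05,1.5,0],
    [0.3,0.2,-0.05,3.5,0],
    [0.3,0.2,-0.05,5,0],
    [0.3,0.2,-0.05,5.8,0],
    [0.3,0.2,-0.05,6.2,0],
    [0.3,0.2,-0.05,6.5,0],
    [0.3,0.2,-0.05,6.5,0],
    [0.3,0.2,-0.05,6.5,0]
  ]
}}

```text
time_s: 4.52
eef_pos: [0.5007, 0.069, 0.0482]
orientation: [0.0, 0.94, 0.342, 0.0]
ft_force: [0.3, 0.5, -2.4]
grip_width: 0.0585
gripper_force: 30.0
```

Run:
```python
from h import *
go(.500,.0678,.046,40)
```

```text
t 4.52 pos [0.5007 0.069  0.0482] yaw 40.0 tilt [ 0.001  0.001 -1.   ] w 0.0585 F [ 0.3  0.5 -2.4] -> shift [-0.13  0.05  0.22] turn 0.0
```

Emit:
{"name": "carry_out", "arguments": {
  "targets": [
    [0.3,-0.1,0.05,0.1,0],
    [0.3,-0.1,0.05,0.1,0],
    [1,-0.1,0.05,0.1,0],
    [1,-0.1,0.05,0.1,0],
    [1,-0.1,0.05,0.1,0],
    [1,-0.1,0.05,-2,0],
    [1,-0.1,0.05,-5,0],
    [1,-0.1,0.05,-7,0]
  ]
}}

```text
time_s: 5.18
eef_pos: [0.5004, 0.0685, 0.1198]
orientation: [0.0, 0.94, 0.342, 0.001]
ft_force: [0.5, 0.1, 0.5]
grip_width: 0.085
gripper_force: 0.0
```

Emit:
{"name": "carry_out", "arguments": {
  "targets": [
    [1,-1.5,1.5,0,0],
    [1,-4,4,0,0],
    [1,-5,5,0,0],
    [1,-5,5,0,0]
  ]
}}

```text
time_s: 5.52
eef_pos: [0.4936, -0.007, 0.118]
orientation: [0.001, 0.941, 0.339, -0.0]
ft_force: [0.2, -0.5, -0.6]
grip_width: 0.0869
gripper_force: 0.0
```

Run:
```python
from h import *
c=cap('wrist');P=pts(c);z=P[...,2]
w=P[(z>.03)&(z<.04)&(np.hypot(P[...,0]-.5005,P[...,1]-.068)<.032)]
print(len(w),np.percentile(w[:,2],[10,50,90]).round(4)); 
if len(w)>5:
  (x,y),r=cv2.minEnclosingCircle(w[:,:2].astype(np.float32));print(x,y,r)
  A=np.c_[w[:,:2],np.ones(len(w))];print('plane slope',np.linalg.lstsq(A,w[:,2],rcond=None)[0][:2].round(3))
go(.5755,-.2275,.15,40)
```

```text
2996 [0.0342 0.0352 0.0361]
0.5005142688751221 0.06962697207927704 0.030041929334402084
plane slope [-0.003  0.002]
t 5.57 pos [ 0.4938 -0.0043  0.118 ] yaw 39.8 tilt [ 0.     0.001 -1.   ] w 0.0873 F [-0.1  0.3  0.1] -> shift [-8.   22.38 -3.18] turn -0.2
```

Thick ring seated flat: its top is at 35–36 mm, within 2 mm of the axis. Next, the thin ring.

Emit:
{"name": "carry_out", "arguments": {
  "targets": [
    [1,-1.2,3.5,-1.5,0],
    [1,-2.6,7.3,-3.2,0],
    [1,-4,11.1,-3.2,0],
    [1,-5.3,14.9,-3.2,0],
    [1,-6.6,18.7,-3.2,0],
    [1,-7.6,21.4,-3.2,0],
    [1,-8,22.4,-3.2,0],
    [1,-8,22.4,-3.2,0]
  ]
}}

```text
time_s: 6.23
eef_pos: [0.5769, -0.2276, 0.1491]
orientation: [-0.0, 0.94, 0.341, 0.0]
ft_force: [-1.2, 0.3, 0.9]
grip_width: 0.0869
gripper_force: 0.0
```

Emit:
{"name": "carry_out", "arguments": {
  "targets": [
    [1,0,0,0,0],
    [1,0,0,0,0]
  ]
}}

```text
time_s: 6.4
eef_pos: [0.5766, -0.2219, 0.1497]
orientation: [-0.001, 0.939, 0.344, 0.0]
ft_force: [-0.1, -0.2, 0.3]
grip_width: 0.0868
gripper_force: 0.0
```

Run:
```python
from h import *
c=cap('wrist');ringfit(c,.012)
go(.5755,-.2275,.007,40)
```

```text
px [73. 60.] 6223 circle 0.5122 0.0613 0.0824 mid [0.5119 0.0537]
px [449.  41.] 223 circle 0.7663 -0.2239 0.0403 mid [ 0.7664 -0.2238]
px [250. 130.] 2037 circle 0.5782 -0.1281 0.03 mid [ 0.5786 -0.1282]
px [321. 193.] 1671 circle 0.5742 -0.2286 0.0302 mid [ 0.5747 -0.2284]
t 6.45 pos [ 0.5766 -0.2221  0.1498] yaw 40.3 tilt [ 0.001 -0.001 -1.   ] w 0.087 F [-0.2  0.6  0.4] -> shift [-0.44  0.35 14.28] turn 0.3
```

Emit:
{"name": "carry_out", "arguments": {
  "targets": [
    [1,-0.4,0.3,4,0],
    [1,-0.4,0.3,8,0],
    [1,-0.4,0.3,11.5,0],
    [1,-0.4,0.3,13.5,0],
    [1,-0.4,0.3,14.2,0],
    [1,-0.4,0.3,14.2,0],
    [1,-0.4,0.3,14.2,0]
  ]
}}

```text
time_s: 7.03
eef_pos: [0.5762, -0.2293, 0.009]
orientation: [0.0, 0.939, 0.343, 0.001]
ft_force: [1.3, 0.3, 0.4]
grip_width: 0.087
gripper_force: 0.0
```

Run:
```python
from h import *
go(.5747,-.2285,.006,40)
```

```text
t 7.03 pos [ 0.5762 -0.2293  0.009 ] yaw 40.1 tilt [ 0.001  0.001 -1.   ] w 0.087 F [1.3 0.3 0.4] -> shift [-0.06 -0.16  0.3 ] turn 0.1
```

Emit:
{"name": "carry_out", "arguments": {
  "targets": [
    [1,-0.05,-0.1,0.35,0],
    [0.6,-0.05,-0.1,0.35,0],
    [0.3,-0.05,-0.1,0.35,0],
    [0.3,-0.05,-0.1,0.35,0],
    [0.3,-0.05,-0.1,0.35,0],
    [0.3,-0.05,-0.1,0.35,0],
    [0.3,-0.05,-0.1,0.35,0],
    [0.3,-0.05,-0.1,-0.6,0]
  ],
  "newtons": 30
}}

```text
time_s: 7.7
eef_pos: [0.5724, -0.2293, 0.0119]
orientation: [-0.001, 0.94, 0.342, -0.001]
ft_force: [-0.3, -0.3, -2.0]
grip_width: 0.0589
gripper_force: 30.0
```

Emit:
{"name": "carry_out", "arguments": {
  "targets": [
    [0.3,0,0,-3,0],
    [0.3,0,0,-7,0],
    [0.3,0,0,-11,0],
    [0.3,0,0,-11.5,0],
    [0.3,0,0,-11.5,0],
    [0.3,0,0,-11.5,0],
    [0.3,0,0,-11.5,0]
  ]
}}

```text
time_s: 8.28
eef_pos: [0.5726, -0.2295, 0.1267]
orientation: [-0.001, 0.94, 0.342, -0.001]
ft_force: [-0.3, -0.7, -2.4]
grip_width: 0.0589
gripper_force: 30.0
```

Run:
```python
from h import *
go(.500,.068,.12,40)
s=robot.get_state();q=s['eef_pos']
c=cap('wrist');P=pts(c);z=P[...,2]
m=np.zeros(z.shape,bool);m[180:272,270:366]=1;m&=(abs(z-q[2]-.006)<.006)
a=np.radians(40);ex=np.array([np.cos(a),np.sin(a)]);ey=np.array([ex[1],-ex[0]])
d=(P[m][:,:2]-q[:2])@np.c_[ex,ey]*1000
print(m.sum(),np.percentile(d,[.5,99.5],axis=0).round(1),'top rel',np.percentile(P[m][:,2]-q[2],[5,50,95]).round(4)); print(s['gripper_force'])
```

```text
t 8.28 pos [ 0.5726 -0.2295  0.1267] yaw 40.0 tilt [-0.002 -0.003 -1.   ] w 0.0589 F [-0.3 -0.7 -2.4] -> shift [ 13.57 -27.45   0.73] turn 0.0
4288 [[-12.7 -29. ]
 [ 30.6  28.6]] top rel [0.0027 0.0066 0.0076]
29.999439013190567
```

Emit:
{"name": "carry_out", "arguments": {
  "targets": [
    [0.3,1.3,-2.7,0,0],
    [0.3,3,-6.2,0,0],
    [0.3,4.7,-9.6,0,0],
    [0.3,6.4,-13,0,0],
    [0.3,8.1,-16.4,0,0],
    [0.3,9.8,-19.8,0,0],
    [0.3,11.5,-23.2,0,0],
    [0.3,12.7,-25.7,0,0]
  ]
}}

```text
time_s: 9.0
eef_pos: [0.5037, 0.0524, 0.1271]
orientation: [-0.001, 0.939, 0.344, -0.001]
ft_force: [0.4, 0.6, -2.5]
grip_width: 0.0585
gripper_force: 30.0
```

Emit:
{"name": "carry_out", "arguments": {
  "targets": [
    [0.3,0.6,-1.2,0.5,0],
    [0.3,0.9,-1.75,0.7,0],
    [0.3,0.9,-1.75,0.7,0],
    [0.3,0.9,-1.75,0.7,0],
    [0.3,0.9,-1.75,0.7,0],
    [0.3,0.9,-1.75,0.7,0]
  ]
}}

```text
time_s: 9.5
eef_pos: [0.5021, 0.0661, 0.1214]
orientation: [0.0, 0.94, 0.341, -0.0]
ft_force: [-0.6, -0.4, -1.9]
grip_width: 0.0588
gripper_force: 30.0
```

Run:
```python
from h import *
go(.500,.068,.045,40)
```

```text
t 9.5 pos [0.5021 0.0661 0.1214] yaw 39.9 tilt [-0. -0. -1.] w 0.0588 F [-0.6 -0.4 -1.9] -> shift [-0.04 -0.28  7.64] turn -0.1
```

Emit:
{"name": "carry_out", "arguments": {
  "targets": [
    [0.3,0,-0.25,2,0],
    [0.3,0,-0.25,4.5,0],
    [0.3,0,-0.25,6,0],
    [0.3,0,-0.25,6.8,0],
    [0.3,0,-0.25,7.2,0],
    [0.3,0,-0.25,7.4,0],
    [0.3,0,-0.25,7.4,0],
    [0.3,0,-0.25,7.4,0]
  ]
}}

```text
time_s: 10.17
eef_pos: [0.501, 0.0698, 0.0485]
orientation: [0.0, 0.94, 0.342, 0.001]
ft_force: [-0.2, 0.4, -2.8]
grip_width: 0.0581
gripper_force: 30.0
```

Run:
```python
from h import *
go(.500,.068,.046,40)
```

```text
t 10.17 pos [0.501  0.0698 0.0485] yaw 40.0 tilt [ 0.001  0.001 -1.   ] w 0.0581 F [-0.2  0.4 -2.8] -> shift [-0.19  0.07  0.25] turn 0.0
```

Emit:
{"name": "carry_out", "arguments": {
  "targets": [
    [0.3,-0.15,0.05,0,0],
    [0.3,-0.15,0.05,0.25,0],
    [0.3,-0.15,0.05,0.3,0],
    [0.3,-0.15,0.05,0.3,0]
  ]
}}

```text
time_s: 10.5
eef_pos: [0.4993, 0.0683, 0.0446]
orientation: [0.0, 0.94, 0.342, -0.0]
ft_force: [-0.1, -0.1, -2.2]
grip_width: 0.0587
gripper_force: 30.0
```

Run:
```python
from h import *
go(.500,.068,.046,40)
```

```text
t 10.5 pos [0.4993 0.0683 0.0446] yaw 40.0 tilt [-0.  0. -1.] w 0.0587 F [-0.1 -0.1 -2.2] -> shift [ 0.03  0.07 -0.14] turn 0.0
```

Emit:
{"name": "carry_out", "arguments": {
  "targets": [
    [0.3,0,0,-0.1,0],
    [0.8,0,0,-0.1,0],
    [1,0,0,-0.1,0],
    [1,0,0,-0.1,0],
    [1,0,0,-0.1,0],
    [1,0,0,-2,0],
    [1,0,0,-5,0],
    [1,0,0,-7,0]
  ]
}}

```text
time_s: 11.17
eef_pos: [0.4997, 0.0688, 0.1163]
orientation: [-0.0, 0.94, 0.342, 0.001]
ft_force: [1.6, 0.8, 0.0]
grip_width: 0.0861
gripper_force: 0.0
```

Emit:
{"name": "carry_out", "arguments": {
  "targets": [
    [0.8,-1.5,1.5,-1,0],
    [0.6,-4,4,-4,0],
    [0.3,-5,5,-8,0],
    [0,-5,5,-9,0],
    [0,-5,5,-9,0],
    [0,-5,5,-9,0]
  ]
}}

```text
time_s: 11.67
eef_pos: [0.4937, -0.0021, 0.2054]
orientation: [0.001, 0.94, 0.342, 0.001]
ft_force: [-0.3, -0.1, 0.4]
grip_width: 0.0547
gripper_force: 0.0
```

Run:
```python
from h import *
c=cap('wrist');P=pts(c);z=P[...,2]
r=np.hypot(P[...,0]-.5005,P[...,1]-.068)
w=P[(z>.046)&(z<.056)&(r<.034)]
print(len(w),np.percentile(w[:,2],[10,50,90]).round(4)); 
if len(w)>5:
  (x,y),rr=cv2.minEnclosingCircle(w[:,:2].astype(np.float32));print(x,y,rr)
  A=np.c_[w[:,:2],np.ones(len(w))];print('plane slope',np.linalg.lstsq(A,w[:,2],rcond=None)[0][:2].round(3))
for n in('wrist','side','scene'):
  c=c if n=='wrist' else cap(n);P=pts(c);z=P[...,2]
  w=P[(z>.145)&(z<.158)&(np.hypot(P[...,0]-.497,P[...,1]-.246)<.03)];print(n,'pin',len(w),w.mean(0).round(4) if len(w) else '')
  w=P[(z>.17)&(z<.2)&(np.hypot(P[...,0]-.57,P[...,1]-.165)<.05)];print('lever',len(w),w[w[:,2].argsort()][::6].round(3).tolist())
go(.5,.068,.2,40)
```

```text
1627 [0.0464 0.0473 0.0483]
0.4994756579399109 0.06984392553567886 0.029682129621505737
plane slope [-0.    -0.001]
wrist pin 146 [0.4899 0.2375 0.149 ]
lever 0 []
side pin 32 [0.4926 0.2444 0.1497]
lever 67 [[0.575, 0.175, 0.17], [0.581, 0.172, 0.172], [0.571, 0.168, 0.175], [0.577, 0.172, 0.177], [0.574, 0.167, 0.179], [0.58, 0.169, 0.181], [0.578, 0.164, 0.182], [0.576, 0.161, 0.184], [0.577, 0.158, 0.185], [0.585, 0.17, 0.188], [0.578, 0.16, 0.189], [0.582, 0.165, 0.193]]
scene pin 21 [0.4978 0.2417 0.1507]
lever 26 [[0.57, 0.165, 0.17], [0.581, 0.155, 0.183], [0.589, 0.163, 0.187], [0.588, 0.164, 0.19], [0.584, 0.164, 0.192]]
t 11.82 pos [ 0.4922 -0.0013  0.2031] yaw 40.1 tilt [-0.002 -0.002 -1.   ] w 0.043 F [ 0.2 -0.4 -0. ] -> shift [ 5.06 -4.79  0.31] turn 0.1
```

The column is seated flat, with its top at 47.5 mm and 1–2 mm off axis. Next I take the push pin, gripping it lightly and guiding it round the arc.

Emit:
{"name": "carry_out", "arguments": {
  "targets": [
    [0.3,2,-2.3,-1,7],
    [0.5,4,-4.6,-2,14],
    [0.5,6,-7,-2,21],
    [0.5,8,-9.3,-2,28],
    [0.5,10,-11.6,-2,35],
    [0.5,12,-14,-2,42],
    [0.5,14,-16.3,-2,49],
    [0.5,15.9,-18.6,-2,56]
  ]
}}

```text
time_s: 12.48
eef_pos: [0.4943, 0.2411, 0.2231]
orientation: [0.0, 0.994, -0.113, -0.001]
ft_force: [0.2, 0.3, 0.1]
grip_width: 0.0441
gripper_force: 0.0
```

Emit:
{"name": "carry_out", "arguments": {
  "targets": [
    [0.5,0,0,0,7],
    [0.5,0,0,0,14],
    [0.5,0,0,0,21],
    [0.5,0,0,0,28],
    [0.5,0,0,0,35],
    [0.5,0,0,0,39],
    [0.5,0,0,0,39],
    [0.5,0,0,0,39]
  ]
}}

```text
time_s: 13.15
eef_pos: [0.494, 0.2362, 0.2081]
orientation: [0.019, 0.951, -0.31, -0.011]
ft_force: [0.3, 0.3, -1.4]
grip_width: 0.0438
gripper_force: 0.0
```

Run:
```python
from h import *
print(robot.get_state()['q'].round(2))
c=cap('wrist');P=pts(c);z=P[...,2]
w=P[(z>.146)&(z<.157)&(np.hypot(P[...,0]-.494,P[...,1]-.244)<.03)];print('pin',len(w))
if len(w): print(w.mean(0).round(4),cv2.minEnclosingCircle(w[:,:2].astype(np.float32)))
w=P[(z>.09)&(z<.1)&(np.hypot(P[...,0]-.54,P[...,1]-.19)<.15)&(P[...,0]>.4)]; print('arm',len(w),cv2.boxPoints(cv2.minAreaRect(w[:,:2].astype(np.float32))).round(3).tolist())
go(.494,.2435,.13,-55)
cv2.imwrite('pics/w4.png',c['pixels'])
```

```text
[-0.7   0.14  0.22  1.7  -0.02  1.34 -2.68]
pin 278
[0.4942 0.2432 0.1508] ((0.4929831922054291, 0.24388793110847473), 0.007801482919603586)
arm 5530 [[0.46399998664855957, 0.23999999463558197], [0.5849999785423279, 0.07599999755620956], [0.621999979019165, 0.10300000011920929], [0.5, 0.2669999897480011]]
t 13.2 pos [0.4943 0.236  0.208 ] yaw -36.2 tilt [-0.007  0.044 -0.999] w 0.0435 F [ 1.9 -1.2 -0.5] -> shift [-0.42 -0.93  7.77] turn 18.8
```

View pics/w4.png

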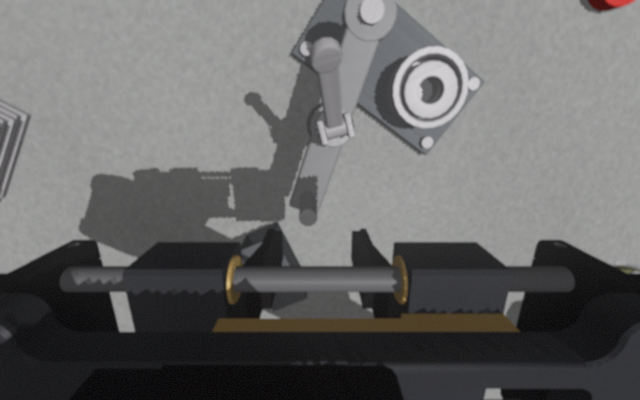

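The wrist view shows the pin at (308,215), the lever from the bolt (330,128) up to (326,50), and the collar with the column at (430,88). Joint 7 is at its limit, so I turn back a little.

Emit:
{"name": "carry_out", "arguments": {
  "targets": [
    [0.5,0,0,0,-7],
    [0.5,0,0,0,-14],
    [0.5,0,0,0,-21],
    [0.5,0,0,0,-24],
    [0.5,0,0,0,-24],
    [0.5,0,0,0,-24]
  ]
}}

```text
time_s: 13.7
eef_pos: [0.4945, 0.2361, 0.2089]
orientation: [0.016, 0.994, -0.106, -0.014]
ft_force: [0.2, -0.6, -0.1]
grip_width: 0.0434
gripper_force: 0.0
```

Run:
```python
from h import *
print(robot.get_state()['q'].round(2))
go(.493,.2438,.13,-33)
```

```text
[-0.66  0.14  0.18  1.7  -0.01  1.34 -2.26]
t 13.7 pos [0.4945 0.2361 0.2089] yaw -12.2 tilt [-0.024  0.035 -0.999] w 0.0434 F [ 0.2 -0.6 -0.1] -> shift [-0.12 -0.99  7.87] turn 20.8
```

Emit:
{"name": "carry_out", "arguments": {
  "targets": [
    [0.5,-0.1,-0.5,1,6],
    [0.5,-0.1,-1,2,12],
    [0.5,-0.1,-1,3,17],
    [0.5,-0.1,-1,4,17],
    [0.5,-0.1,-1,4,17]
  ]
}}

```text
time_s: 14.12
eef_pos: [0.4936, 0.244, 0.1671]
orientation: [0.019, 0.968, -0.25, -0.012]
ft_force: [-0.6, -0.5, -0.3]
grip_width: 0.0434
gripper_force: 0.0
```

Run:
```python
from h import *
print(robot.get_state()['q'].round(2))
go(.493,.2438,.13,-33)
```

```text
[-0.69  0.18  0.19  1.74 -0.02  1.27 -2.57]
t 14.12 pos [0.4936 0.244  0.1671] yaw -29.0 tilt [-0.014  0.043 -0.999] w 0.0434 F [-0.6 -0.5 -0.3] -> shift [ 0.01 -0.11  3.71] turn 4.0
```

Emit:
{"name": "carry_out", "arguments": {
  "targets": [
    [0.5,0,-0.05,1.5,0],
    [0.5,0,-0.05,3,0],
    [0.5,0,-0.05,3.7,0],
    [0.3,0,-0.05,3.7,0],
    [0.1,0,-0.05,3.7,0],
    [0.1,0,-0.05,3.7,0],
    [0.1,0,-0.05,3.7,0],
    [0.1,0,-0.05,3.7,0]
  ],
  "newtons": 8
}}

```text
time_s: 14.78
eef_pos: [0.4944, 0.2436, 0.1336]
orientation: [0.018, 0.968, -0.251, -0.01]
ft_force: [-2.0, -6.2, 3.9]
grip_width: 0.0177
gripper_force: 3.1
```

Run:
```python
from h import *
s=robot.get_state();print(s['gripper_force'],s['grip_width'])
go(.493,.2438,.13,-33)
R=Ro.from_quat(s['orientation'],scalar_first=True).as_matrix();p0=s['eef_pos']
pv=np.array([.595,.1016]);d=p0[:2]-pv;print('r',np.hypot(*d),'az',np.degrees(np.arctan2(d[1],d[0])))
th0=np.arctan2(d[1],d[0])
for k in range(1,13):
    th=th0+np.radians(6.2)*k
    q=np.append(pv+.175*np.array([np.cos(th),np.sin(th)]),p0[2])
    print(k,(R.T@(q-p0)*100).round(2),q.round(3),'cum turn',-4*k)
```

```text
3.0578403174877167 0.017738910412381112
t 14.78 pos [0.4944 0.2436 0.1336] yaw -29.1 tilt [-0.011  0.04  -0.999] w 0.0177 F [-2.  -6.2  3.9] -> shift [-0.13  0.04  0.37] turn 3.9
r 0.17397324175563472 az 125.3078676589636
1 [-0.82  1.7   0.08] [0.479 0.233 0.134] cum turn -4
2 [-1.35  3.52  0.16] [0.466 0.219 0.134] cum turn -8
3 [-1.68  5.38  0.23] [0.454 0.205 0.134] cum turn -12
4 [-1.81  7.27  0.31] [0.443 0.189 0.134] cum turn -16
5 [-1.73  9.16  0.38] [0.435 0.172 0.134] cum turn -20
6 [-1.45 11.03  0.45] [0.428 0.154 0.134] cum turn -24
7 [-0.97 12.86  0.52] [0.423 0.136 0.134] cum turn -28
8 [-0.29 14.62  0.58] [0.421 0.117 0.134] cum turn -32
9 [ 0.57 16.31  0.64] [0.42  0.098 0.134] cum turn -36
10 [ 1.61 17.89  0.69] [0.421 0.079 0.134] cum turn -40
11 [ 2.81 19.35  0.74] [0.425 0.061 0.134] cum turn -44
12 [ 4.17 20.67  0.77] [0.43  0.043 0.134] cum turn -48
```

Emit:
{"name": "carry_out", "arguments": {
  "targets": [
    [0.1,-0.45,0.85,0.04,-2],
    [0.1,-0.82,1.7,0.08,-4],
    [0.1,-1.35,3.52,0.16,-8],
    [0.1,-1.68,5.38,0.23,-12],
    [0.1,-1.81,7.27,0.31,-16],
    [0.1,-1.73,9.16,0.38,-20],
    [0.1,-1.45,11.03,0.45,-24],
    [0.1,-0.97,12.86,0.52,-28]
  ],
  "newtons": 8
}}

```text
time_s: 15.45
eef_pos: [0.4229, 0.1397, 0.1335]
orientation: [0.011, 1.0, -0.007, -0.014]
ft_force: [0.6, 7.4, -1.3]
grip_width: 0.0155
gripper_force: 8.0
```

Run:
```python
from h import *
s=robot.get_state();print(s['gripper_force'],s['grip_width'])
go(.493,.2438,.13,-33)
R=Ro.from_quat(s['orientation'],scalar_first=True).as_matrix();p0=s['eef_pos']
pv=np.array([.595,.1016]);d=p0[:2]-pv;print('r',np.hypot(*d),'az',np.degrees(np.arctan2(d[1],d[0])))
th0=np.arctan2(d[1],d[0])
for k in range(1,9):
    th=th0+np.radians(6.2)*k
    q=np.append(pv+.175*np.array([np.cos(th),np.sin(th)]),.134)
    print(k,(R.T@(q-p0)*100).round(2),q.round(3),np.degrees(th),'cum turn',-4*k)
```

```text
7.984048426151276 0.015479999136661855
t 15.45 pos [0.4229 0.1397 0.1335] yaw -0.8 tilt [-0.027  0.023 -0.999] w 0.0155 F [ 0.6  7.4 -1.3] -> shift [  6.88 -10.5   -0.07] turn 32.2
r 0.17630747079312703 az 167.51395710037568
1 [-0.16  1.9  -0.  ] [0.421 0.121 0.134] 173.71395710037567 cum turn -4
2 [-0.24  3.79  0.04] [0.42  0.102 0.134] 179.91395710037565 cum turn -8
3 [-0.11  5.68  0.08] [0.421 0.083 0.134] 186.11395710037567 cum turn -12
4 [0.22 7.54 0.12] [0.424 0.064 0.134] 192.3139571003757 cum turn -16
5 [0.75 9.36 0.14] [0.429 0.046 0.134] 198.51395710037568 cum turn -20
6 [ 1.47 11.11  0.16] [0.436 0.028 0.134] 204.71395710037567 cum turn -24
7 [ 2.37 12.77  0.17] [0.445 0.012 0.134] 210.91395710037565 cum turn -28
8 [ 3.45 14.33  0.18] [ 0.455 -0.004  0.134] 217.11395710037567 cum turn -32
```

Excellent, the pin is following.

Emit:
{"name": "carry_out", "arguments": {
  "targets": [
    [0.1,-0.16,1.9,0,-4],
    [0.1,-0.24,3.8,0.04,-8],
    [0.1,-0.11,5.7,0.08,-12],
    [0.1,0.2,7.5,0.12,-16],
    [0.1,0.5,8.6,0.13,-18],
    [0.1,0.75,9.4,0.14,-20],
    [0.1,0.85,9.7,0.15,-20],
    [0.1,0.85,9.7,0.15,-20]
  ],
  "newtons": 8
}}

```text
time_s: 16.12
eef_pos: [0.4274, 0.0413, 0.1336]
orientation: [0.009, 0.986, 0.164, -0.019]
ft_force: [-6.1, 3.9, 1.7]
grip_width: 0.0154
gripper_force: 8.0
```

Run:
```python
from h import *
def arm():
    for n in('scene','side'):
        c=cap(n);P=pts(c);z=P[...,2]
        w=P[(z>.091)&(z<.1)&(np.hypot(P[...,0]-.595,P[...,1]-.1016)<.22)&(P[...,0]>.38)&(P[...,1]<.16)]
        if len(w)>50:
            d=w[:,:2].mean(0)-[.595,.1016]; r=cv2.fitLine(w[:,:2].astype(np.float32),cv2.DIST_L2,0,.01,.01).ravel(); print(n,len(w),'az line',np.degrees(np.arctan2(-r[1],-r[0]))%360)
arm()
s=robot.get_state()
go(.4297,.0437,.134,19)
d=s['eef_pos'][:2]-[.595,.1016];print('r',np.hypot(*d),'az',np.degrees(np.arctan2(d[1],d[0]))%360)
```

```text
scene 473 az line 199.77611
side 544 az line 198.72699
t 16.22 pos [0.4274 0.0412 0.1336] yaw 18.9 tilt [-0.041  0.013 -0.999] w 0.0153 F [-6.3  4.2  1.7] -> shift [ 0.3  -0.16 -0.06] turn -0.1
r 0.17815585325546157 az 199.80417673633133
```

Emit:
{"name": "carry_out", "arguments": {
  "targets": [
    [0.1,0.2,0.2,0,0],
    [0.1,0.3,0.5,0,0],
    [0.1,0.3,0.7,0,0],
    [0.1,0.3,0.7,0,0]
  ]
}}

```text
time_s: 16.55
eef_pos: [0.4297, 0.0389, 0.1332]
orientation: [0.007, 0.986, 0.165, -0.022]
ft_force: [-13.0, 12.2, 5.0]
grip_width: 0.0215
gripper_force: 8.0
```

Run:
```python
from h import *
s=robot.get_state()
go(.4297,.0437,.134,19)
d=s['eef_pos'][:2]-[.595,.1016];print('r',np.hypot(*d),'az',np.degrees(np.arctan2(d[1],d[0]))%360)
```

```text
t 16.55 pos [0.4297 0.0389 0.1332] yaw 19.0 tilt [-0.045  0.007 -0.999] w 0.0215 F [-13.   12.2   5. ] -> shift [ 0.15 -0.45 -0.09] turn 0.0
r 0.176744455084484 az 200.76556928781426
```

The arm is at its stop, where the force climbs and the pose stops advancing. Now I release and lift.

Emit:
{"name": "carry_out", "arguments": {
  "targets": [
    [0.5,0,-0.4,0,0],
    [0.5,0,-0.4,0,0],
    [0.5,0,-0.4,0,0],
    [0.5,0,-0.4,-2,0],
    [0.5,0,-0.4,-6,0],
    [0.5,0,-0.4,-10,0],
    [0.5,0,-0.4,-10,0],
    [0.5,0,-0.4,-10,0]
  ]
}}

```text
time_s: 17.22
eef_pos: [0.4388, 0.04, 0.2364]
orientation: [0.011, 0.986, 0.164, -0.014]
ft_force: [0.5, 0.2, -1.0]
grip_width: 0.0434
gripper_force: 0.0
```

Run:
```python
from h import *
print(robot.get_state()['q'].round(2))
for n in('scene','side'):
    c=cap(n);P=pts(c);z=P[...,2]
    m=(z>.14)&(z<.205)&(np.hypot(P[...,0]-.5,P[...,1]-.069)<.06);w=P[m]
    o=np.argsort(w[:,2]);print(n,len(w),w[o][::max(1,len(w)//14)].round(3).tolist())
    w=P[(z>.091)&(z<.1)&(np.hypot(P[...,0]-.595,P[...,1]-.1016)<.22)&(P[...,0]>.38)&(P[...,1]<.16)]
    r=cv2.minAreaRect(w[:,:2].astype(np.float32));b=cv2.boxPoints(r);print('arm',b.round(3).tolist())
    cv2.imwrite(f'pics/{n}5.png',c['pixels'])
a=load('scene')['pixels'][110:260,270:430];b=load('side')['pixels'][180:330,220:380]
cv2.imwrite('pics/crop5.png',cv2.resize(np.hstack([a,b]),(800,375)))
go(.5,.069,.24,184)
```

```text
[-0.52 -0.13  0.33  1.91  0.06  1.39 -1.46]
scene 98 [[0.504, 0.076, 0.14], [0.515, 0.073, 0.145], [0.511, 0.082, 0.149], [0.521, 0.079, 0.153], [0.525, 0.084, 0.156], [0.519, 0.086, 0.159], [0.528, 0.089, 0.167], [0.528, 0.089, 0.171], [0.529, 0.092, 0.174], [0.535, 0.102, 0.179], [0.535, 0.098, 0.182], [0.537, 0.103, 0.184], [0.536, 0.109, 0.187], [0.536, 0.113, 0.189]]
arm [[0.4099999964237213, 0.06700000166893005], [0.42500001192092896, 0.020999999716877937], [0.6259999871253967, 0.08500000089406967], [0.6110000014305115, 0.13199999928474426]]
side 97 [[0.506, 0.076, 0.141], [0.508, 0.085, 0.144], [0.509, 0.08, 0.148], [0.505, 0.087, 0.151], [0.511, 0.085, 0.154], [0.512, 0.087, 0.157], [0.518, 0.089, 0.162], [0.518, 0.089, 0.165], [0.519, 0.102, 0.169], [0.523, 0.105, 0.172], [0.518, 0.102, 0.176], [0.52, 0.111, 0.18], [0.524, 0.114, 0.183], [0.523, 0.112, 0.185], [0.528, 0.114, 0.187], [0.53, 0.112, 0.189], [0.526, 0.112, 0.194]]
arm [[0.4059999883174896, 0.06599999964237213], [0.41999998688697815, 0.023000000044703484], [0.6230000257492065, 0.08699999749660492], [0.6100000143051147, 0.13099999725818634]]
t 17.32 pos [0.4365 0.0397 0.2333] yaw 18.8 tilt [-0.037  0.017 -0.999] w 0.0435 F [-0.1  0.  -0.4] -> shift [ 6.93 -0.71 -0.94] turn 14.8
```

View pics/crop5.png

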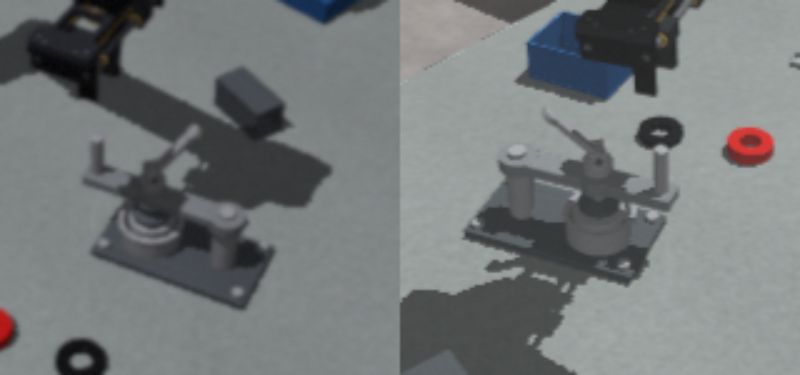

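The scene crop shows the arm over the collar, with the lever raised and pointing away from the robot's side, at az ≈ 54°. The side crop agrees. I position over the bolt and rotate to the start yaw of about 190°.

Emit:
{"name": "carry_out", "arguments": {
  "targets": [
    [0.5,1.5,-0.2,-0.5,-7],
    [0.5,4,-0.5,-1,-14],
    [0.5,6.3,-0.6,-1,-21],
    [0.5,6.9,-0.7,-1,-28],
    [0.5,6.9,-0.7,-1,-35],
    [0.5,6.9,-0.7,-1,-42],
    [0.5,6.9,-0.7,-1,-49],
    [0.5,6.9,-0.7,-1,-56]
  ]
}}

```text
time_s: 17.98
eef_pos: [0.499, 0.0689, 0.2389]
orientation: [0.002, 0.792, 0.61, -0.022]
ft_force: [-0.3, 0.3, -0.1]
grip_width: 0.0432
gripper_force: 0.0
```

Emit:
{"name": "carry_out", "arguments": {
  "targets": [
    [0.5,0,0,0,-7],
    [0.5,0,0,0,-14],
    [0.5,0,0,0,-21],
    [0.5,0,0,0,-28],
    [0.5,0,0,0,-35],
    [0.5,0,0,0,-42],
    [0.5,0,0,0,-49],
    [0.5,0,0,0,-56]
  ]
}}

```text
time_s: 18.65
eef_pos: [0.4989, 0.0688, 0.239]
orientation: [-0.009, 0.413, 0.91, -0.02]
ft_force: [-0.0, 0.1, -0.5]
grip_width: 0.0435
gripper_force: 0.0
```

Emit:
{"name": "carry_out", "arguments": {
  "targets": [
    [0.5,0,0,0,-7],
    [0.5,0,0,0,-14],
    [0.5,0,0,0,-21],
    [0.5,0,0,0,-28],
    [0.5,0,0,0,-35],
    [0.5,0,0,0,-42],
    [0.5,0,0,0,-49],
    [0.5,0,0,0,-56]
  ]
}}

```text
time_s: 19.32
eef_pos: [0.4989, 0.0688, 0.239]
orientation: [-0.017, -0.063, 0.998, -0.014]
ft_force: [0.2, -0.4, 0.5]
grip_width: 0.0437
gripper_force: 0.0
```

Run:
```python
from h import *
print(robot.get_state()['q'].round(2))
go(.5,.069,.152,190)
c=cap('wrist');P=pts(c);z=P[...,2]
w=P[(z>.16)&(z<.205)&(np.hypot(P[...,0]-.53,P[...,1]-.11)<.03)];print(len(w),w[np.argsort(w[:,2])][::max(1,len(w)//8)].round(3).tolist())
go(.5,.069,.152,190)
```

```text
[-0.52  0.02  0.33  1.76  0.02  1.39  1.49]
t 19.32 pos [0.4989 0.0688 0.239 ] yaw -172.8 tilt [ 0.036 -0.025 -0.999] w 0.0437 F [ 0.2 -0.4  0.5] -> shift [-0.42  0.22  8.69] turn -2.8
429 [[0.522, 0.085, 0.16], [0.519, 0.087, 0.163], [0.526, 0.089, 0.166], [0.522, 0.091, 0.168], [0.529, 0.093, 0.171], [0.526, 0.096, 0.174], [0.525, 0.099, 0.177], [0.53, 0.098, 0.182], [0.536, 0.102, 0.188]]
t 19.37 pos [0.499  0.0688 0.239 ] yaw -172.5 tilt [ 0.036 -0.025 -0.999] w 0.0437 F [0.1 0.2 0. ] -> shift [-0.42  0.22  8.69] turn -2.5
```

Emit:
{"name": "carry_out", "arguments": {
  "targets": [
    [0.5,-0.1,0,2,-3],
    [0.5,-0.2,0.1,5,-3],
    [0.5,-0.4,0.2,7.5,-3],
    [0.5,-0.4,0.2,8.7,-3],
    [0.5,-0.4,0.2,8.7,-3],
    [0.5,-0.4,0.2,8.7,4]
  ]
}}

```text
time_s: 19.87
eef_pos: [0.5004, 0.069, 0.1532]
orientation: [-0.016, -0.024, 0.999, -0.014]
ft_force: [-0.2, -0.1, 0.3]
grip_width: 0.0436
gripper_force: 0.0
```

Emit:
{"name": "carry_out", "arguments": {
  "targets": [
    [0.5,0,0,0,5],
    [0.5,0,0,0,10],
    [0.5,0,0,0,15],
    [0.5,0,0,0,20],
    [0.5,0,0,0,25],
    [0.5,0,0,0,31],
    [0.5,0,0,0,37],
    [0.5,0,0,0,43]
  ]
}}

```text
time_s: 20.53
eef_pos: [0.5005, 0.071, 0.1543]
orientation: [-0.01, 0.345, 0.938, -0.018]
ft_force: [-0.9, 3.9, -1.9]
grip_width: 0.044
gripper_force: 1.6
```

Run:
```python
from h import *
print(robot.get_state()['q'].round(2),robot.get_state()['wrist_torque'])
go(.5,.069,.152,190)
c=cap('wrist');P=pts(c);z=P[...,2]
cv2.imwrite('pics/w6.png',c['pixels'])
```

```text
[-0.55  0.08  0.37  1.88 -0.01  1.22  0.68] [0.75812632 0.11159235 0.03661449]
t 20.53 pos [0.5005 0.071  0.1543] yaw 139.6 tilt [ 0.006 -0.04  -0.999] w 0.044 F [-0.9  3.9 -1.9] -> shift [-0.1  -0.17  0.24] turn -50.4
```

View pics/w6.png

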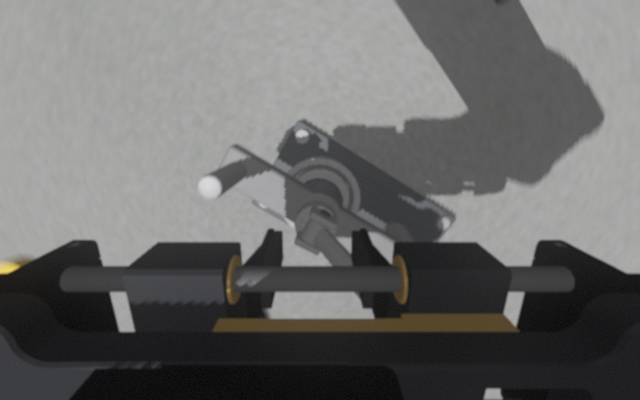

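The wrist view shows the lever from the bolt head (315,215) to the right finger (365,280), being pushed clockwise by that finger. I continue.

Emit:
{"name": "carry_out", "arguments": {
  "targets": [
    [0.5,0,0,0,7],
    [0.5,0,0,0,14],
    [0.5,0,0,0,21],
    [0.5,0,0,0,28],
    [0.5,0,0,0,35],
    [0.5,0,0,0,42],
    [0.5,0,0,0,49],
    [0.5,0,0,0,56]
  ]
}}

```text
time_s: 21.25
eef_pos: [0.5027, 0.0707, 0.1551]
orientation: [0.001, 0.745, 0.667, -0.018]
ft_force: [3.3, 1.5, -3.0]
grip_width: 0.0437
gripper_force: 1.9
```

Emit:
{"name": "carry_out", "arguments": {
  "targets": [
    [0.5,0,0,0,7],
    [0.5,0,0,0,14],
    [0.5,0,0,0,21],
    [0.5,0,0,0,28],
    [0.5,0,0,0,35],
    [0.5,0,0,0,42],
    [0.5,0,0,0,49],
    [0.5,0,0,0,56]
  ]
}}

```text
time_s: 21.92
eef_pos: [0.5034, 0.0692, 0.1555]
orientation: [0.011, 0.971, 0.239, -0.015]
ft_force: [4.0, -0.7, -1.3]
grip_width: 0.0436
gripper_force: 1.5
```

Emit:
{"name": "carry_out", "arguments": {
  "targets": [
    [0.5,0,0,0,7],
    [0.5,0,0,0,14],
    [0.5,0,0,0,21],
    [0.5,0,0,0,28],
    [0.5,0,0,0,35],
    [0.5,0,0,0,42],
    [0.5,0,0,0,49],
    [0.5,0,0,0,54]
  ]
}}

```text
time_s: 22.58
eef_pos: [0.5025, 0.0679, 0.155]
orientation: [0.017, 0.973, -0.228, -0.009]
ft_force: [2.3, -2.2, -2.2]
grip_width: 0.0432
gripper_force: 1.4
```

Run:
```python
from h import *
cat=robot.get_state();print(cat['q'].round(2),cat['wrist_torque'])
go(.5,.069,.152,-45)
for n in('scene','side','wrist'):
    c=cap(n);P=pts(c);z=P[...,2]
    w=P[(z>.14)&(z<.2)&(np.hypot(P[...,0]-.5,P[...,1]-.069)<.055)&(c['pixels'].mean(2)>70)];print(n,len(w),w[np.argsort(w[:,2])][::max(1,len(w)//8)].round(3).tolist())
```

```text
[-0.68  0.09  0.5   1.88 -0.02  1.22 -2.2 ] [-0.37893064 -0.46421843  0.07599255]
t 22.58 pos [0.5025 0.0679 0.155 ] yaw -26.4 tilt [-0.01   0.038 -0.999] w 0.0432 F [ 2.3 -2.2 -2.2] -> shift [-0.27  0.    0.31] turn 18.6
scene 27 [[0.494, 0.065, 0.141], [0.485, 0.065, 0.147], [0.49, 0.043, 0.156], [0.52, 0.085, 0.157], [0.476, 0.044, 0.162], [0.472, 0.045, 0.166], [0.471, 0.042, 0.172], [0.466, 0.034, 0.181], [0.505, 0.045, 0.195]]
side 118 [[0.492, 0.063, 0.14], [0.475, 0.065, 0.149], [0.479, 0.061, 0.155], [0.471, 0.057, 0.16], [0.505, 0.094, 0.168], [0.458, 0.052, 0.173], [0.453, 0.049, 0.18], [0.452, 0.043, 0.184], [0.478, 0.048, 0.194]]
wrist 650 [[0.492, 0.063, 0.14], [0.489, 0.062, 0.142], [0.488, 0.06, 0.144], [0.487, 0.057, 0.147], [0.487, 0.054, 0.149], [0.484, 0.057, 0.151], [0.483, 0.054, 0.154], [0.498, 0.047, 0.16], [0.506, 0.093, 0.2]]
```

The lever is at az ≈ 215°, turned roughly half of the way. I go 20° further, then lift, rotate back 180° and use the other finger.

Emit:
{"name": "carry_out", "arguments": {
  "targets": [
    [0.5,-0.1,0,0.1,7],
    [0.5,-0.2,0,0.2,14],
    [0.5,-0.2,0,0.2,20],
    [0.5,-0.2,0,0.2,20],
    [0.5,-0.2,0,0.2,14],
    [0.5,-0.2,0,-3,14],
    [0.5,-0.2,0,-6.5,14],
    [0.5,-0.2,0,-7,14]
  ]
}}

```text
time_s: 23.4
eef_pos: [0.5037, 0.0735, 0.2293]
orientation: [0.015, 0.94, -0.34, -0.006]
ft_force: [1.3, 0.3, -0.1]
grip_width: 0.0436
gripper_force: 0.0
```

Run:
```python
from h import *
print(robot.get_state()['q'].round(2))
go(.5,.069,.222,140)
```

```text
[-0.7   0.03  0.5   1.78  0.01  1.36 -2.46]
t 23.4 pos [0.5037 0.0735 0.2293] yaw -39.8 tilt [-0.001  0.033 -0.999] w 0.0436 F [ 1.3  0.3 -0.1] -> shift [0.01 0.56 0.74] turn 0.2
```

Emit:
{"name": "carry_out", "arguments": {
  "targets": [
    [0.5,0,0,0,-7],
    [0.5,0,0,0,-14],
    [0.5,0,0,0,-21],
    [0.5,0,0,0,-28],
    [0.5,0,0,0,-35],
    [0.5,0,0,0,-42],
    [0.5,0,0,0,-49],
    [0.5,0,0,0,-56]
  ]
}}

```text
time_s: 24.07
eef_pos: [0.5007, 0.0729, 0.2238]
orientation: [0.011, 0.989, 0.144, -0.017]
ft_force: [0.3, 0.5, 0.9]
grip_width: 0.0431
gripper_force: 0.0
```

Emit:
{"name": "carry_out", "arguments": {
  "targets": [
    [0.5,0,0,0,-7],
    [0.5,0,0,0,-14],
    [0.5,0,0,0,-21],
    [0.5,0,0,0,-28],
    [0.5,0,0,0,-35],
    [0.5,0,0,0,-42],
    [0.5,0,0,0,-49],
    [0.5,0,0,0,-56]
  ]
}}

```text
time_s: 24.73
eef_pos: [0.5007, 0.0729, 0.2238]
orientation: [0.002, 0.806, 0.592, -0.02]
ft_force: [-0.7, -0.2, 0.7]
grip_width: 0.0436
gripper_force: 0.0
```

Emit:
{"name": "carry_out", "arguments": {
  "targets": [
    [0.5,0,0,0,-7],
    [0.5,0,0,0,-14],
    [0.5,0,0,0,-21],
    [0.5,0,0,0,-28],
    [0.5,0,0,0,-35],
    [0.5,0,0,0,-42],
    [0.5,0,0,0,-49],
    [0.5,0,0,0,-56]
  ]
}}

```text
time_s: 25.4
eef_pos: [0.5007, 0.073, 0.2238]
orientation: [-0.008, 0.434, 0.901, -0.019]
ft_force: [0.7, -0.3, 0.9]
grip_width: 0.0434
gripper_force: 0.0
```

Emit:
{"name": "carry_out", "arguments": {
  "targets": [
    [0.5,0,0,0,-7],
    [0.5,0,0,0,-14],
    [0.5,0,0,0,-18],
    [0.5,0,0,0,-18],
    [0.5,0,0,0,-18]
  ]
}}

```text
time_s: 25.82
eef_pos: [0.5009, 0.0727, 0.2237]
orientation: [-0.01, 0.293, 0.956, -0.018]
ft_force: [0.5, -0.1, -0.2]
grip_width: 0.0434
gripper_force: 0.0
```

Run:
```python
from h import *
print(robot.get_state()['q'].round(2))
go(.5,.069,.151,145)
for n in('scene','side','wrist'):
    c=cap(n);P=pts(c);z=P[...,2]
    w=P[(z>.165)&(z<.192)&(np.hypot(P[...,0]-.5,P[...,1]-.069)<.06)];print(n,len(w),w[np.argsort(w[:,2])][::max(1,len(w)//6)].round(3).tolist())
```

```text
[-0.65  0.03  0.45  1.79  0.01  1.36  0.78]
t 25.82 pos [0.5009 0.0727 0.2237] yaw 145.9 tilt [ 0.009 -0.04  -0.999] w 0.0434 F [ 0.5 -0.1 -0.2] -> shift [-0.2  -0.07  7.28] turn 0.9
scene 57 [[0.467, 0.074, 0.165], [0.463, 0.062, 0.17], [0.467, 0.066, 0.174], [0.453, 0.059, 0.178], [0.463, 0.058, 0.181], [0.458, 0.066, 0.184], [0.455, 0.065, 0.187]]
side 32 [[0.464, 0.073, 0.166], [0.461, 0.071, 0.173], [0.455, 0.074, 0.177], [0.446, 0.068, 0.181], [0.447, 0.067, 0.184], [0.448, 0.07, 0.185], [0.449, 0.066, 0.188]]
wrist 640 [[0.463, 0.073, 0.165], [0.463, 0.061, 0.172], [0.458, 0.072, 0.178], [0.456, 0.073, 0.182], [0.454, 0.064, 0.184], [0.446, 0.065, 0.185], [0.451, 0.067, 0.188]]
```

Lever at az ≈ 182°. The finger on the other side sits at 236°, so it's clear to descend.

Emit:
{"name": "carry_out", "arguments": {
  "targets": [
    [0.5,-0.1,0,2.5,0],
    [0.5,-0.2,-0.1,5,0],
    [0.5,-0.2,-0.1,7,0],
    [0.5,-0.2,-0.1,7.5,0],
    [0.5,-0.2,-0.1,7.5,6],
    [0.5,-0.2,-0.1,7.5,12],
    [0.5,-0.2,-0.1,7.5,18],
    [0.5,-0.2,-0.1,7.5,24]
  ]
}}

```text
time_s: 26.63
eef_pos: [0.5004, 0.0668, 0.1492]
orientation: [-0.005, 0.488, 0.873, -0.02]
ft_force: [0.6, -3.7, -2.6]
grip_width: 0.0438
gripper_force: 1.6
```

Emit:
{"name": "carry_out", "arguments": {
  "targets": [
    [0.5,0,0,0,7],
    [0.5,0,0,0,14],
    [0.5,0,0,0,21],
    [0.5,0,0,0,28],
    [0.5,0,0,0,35],
    [0.5,0,0,0,42],
    [0.5,0,0,0,49],
    [0.5,0,0,0,56]
  ]
}}

```text
time_s: 27.3
eef_pos: [0.4993, 0.0668, 0.149]
orientation: [0.004, 0.841, 0.541, -0.021]
ft_force: [-3.3, -1.7, -2.4]
grip_width: 0.0438
gripper_force: 1.6
```

Emit:
{"name": "carry_out", "arguments": {
  "targets": [
    [0.5,0,0,0,7],
    [0.5,0,0,0,14],
    [0.5,0,0,0,21],
    [0.5,0,0,0,28],
    [0.5,0,0,0,35],
    [0.5,0,0,0,42],
    [0.5,0,0,0,49],
    [0.5,0,0,0,56]
  ]
}}

```text
time_s: 27.97
eef_pos: [0.4986, 0.0684, 0.1489]
orientation: [0.013, 0.996, 0.083, -0.018]
ft_force: [-3.0, 1.4, 0.1]
grip_width: 0.044
gripper_force: 1.7
```

Run:
```python
from h import *
s=robot.get_state();print(s['q'].round(2),s['wrist_torque'])
go(.5,.069,.15,-45)
for n in('scene','side'):
    c=cap(n);P=pts(c);z=P[...,2]
    w=P[(z>.145)&(z<.192)&(np.hypot(P[...,0]-.5,P[...,1]-.069)<.06)&(c['pixels'].mean(2)>70)];print(n,len(w),w[np.argsort(w[:,2])][::max(1,len(w)//8)].round(3).tolist())
```

```text
[-0.75  0.09  0.57  1.89 -0.03  1.21 -1.57] [0.05487314 0.75118963 0.03609557]
t 27.97 pos [0.4986 0.0684 0.1489] yaw 9.5 tilt [-0.037  0.022 -0.999] w 0.044 F [-3.   1.4  0.1] -> shift [ 0.14 -0.03 -0.11] turn 54.5
scene 34 [[0.516, 0.086, 0.145], [0.509, 0.084, 0.146], [0.507, 0.09, 0.149], [0.514, 0.082, 0.151], [0.519, 0.09, 0.153], [0.519, 0.09, 0.157], [0.522, 0.095, 0.163], [0.522, 0.103, 0.166], [0.516, 0.046, 0.175]]
side 46 [[0.498, 0.099, 0.148], [0.503, 0.047, 0.149], [0.509, 0.099, 0.152], [0.513, 0.048, 0.159], [0.486, 0.091, 0.162], [0.508, 0.102, 0.165], [0.512, 0.109, 0.17], [0.518, 0.117, 0.174], [0.487, 0.092, 0.182], [0.488, 0.091, 0.19]]
```

Emit:
{"name": "carry_out", "arguments": {
  "targets": [
    [0.5,0,0,0,6],
    [0.5,0,0,0,12],
    [0.5,0,0,0,18],
    [0.5,0,0,0,24],
    [0.5,0,0,0,30],
    [0.5,0,0,0,35],
    [0.5,0,0,0,39],
    [0.5,0,0,0,39]
  ]
}}

```text
time_s: 28.73
eef_pos: [0.4997, 0.0697, 0.1489]
orientation: [0.017, 0.968, -0.25, -0.011]
ft_force: [-1.9, 3.2, -2.3]
grip_width: 0.0436
gripper_force: 1.5
```

```bash
cat > lv.py <<'E'
from h import *
s=robot.get_state();print(s['q'].round(2),s['wrist_torque'].round(2))
go(.5,.069,.15,-45)
for n in('scene','side'):
    c=cap(n);P=pts(c);z=P[...,2]
    w=P[(z>.145)&(z<.2)&(np.hypot(P[...,0]-.5,P[...,1]-.069)<.065)&(c['pixels'].mean(2)>70)]
    d=w[:,:2]-[.5,.069];a=np.degrees(np.arctan2(d[:,1],d[:,0]));r=np.hypot(*d.T);k=(r>.015)
    o=np.argsort(w[k,2]);print(n,[(round(float(w[k][i,2]),3),round(float(r[k][i]),3),int(a[k][i])) for i in o[::max(1,len(o)//14)]])
E
python3 lv.py
```

```text
[-0.78  0.09  0.61  1.89 -0.03  1.21 -2.24] [ 0.69  0.4  -0.  ]
t 28.73 pos [0.4997 0.0697 0.1489] yaw -29.0 tilt [-0.013  0.038 -0.999] w 0.0436 F [-1.9  3.2 -2.3] -> shift [ 0.06  0.05 -0.11] turn 16.0
scene [(0.146, 0.02, 30), (0.149, 0.028, -97), (0.151, 0.023, 30), (0.153, 0.035, 17), (0.154, 0.028, -125), (0.157, 0.035, 17), (0.163, 0.022, -92), (0.167, 0.022, -93), (0.17, 0.047, 18), (0.171, 0.042, 24), (0.176, 0.043, 30), (0.176, 0.046, 19), (0.177, 0.024, -88), (0.178, 0.055, 20), (0.18, 0.05, 16), (0.182, 0.055, 21), (0.183, 0.052, 28), (0.184, 0.054, 22), (0.187, 0.052, 18)]
side [(0.145, 0.017, 35), (0.149, 0.021, 24), (0.15, 0.022, 16), (0.153, 0.023, 76), (0.164, 0.041, 35), (0.168, 0.037, 37), (0.17, 0.04, 36), (0.173, 0.02, -100), (0.176, 0.05, 39), (0.177, 0.043, 30), (0.178, 0.032, -136), (0.181, 0.032, -135), (0.185, 0.026, 82), (0.191, 0.027, 78), (0.198, 0.033, -139)]
```

Emit:
{"name": "carry_out", "arguments": {
  "targets": [
    [0.5,0,0,0,4],
    [0.5,0,0,0,8],
    [0.5,0,0,0,10],
    [0.5,0,0,0,10]
  ]
}}

```text
time_s: 29.17
eef_pos: [0.5002, 0.0694, 0.149]
orientation: [0.018, 0.943, -0.333, -0.009]
ft_force: [-0.9, 3.1, -2.6]
grip_width: 0.0436
gripper_force: 2.0
```

```bash
python3 lv.py
```

```text
[-0.79  0.09  0.62  1.89 -0.03  1.21 -2.41] [0.99 0.24 0.09]
t 29.17 pos [0.5002 0.0694 0.149 ] yaw -38.9 tilt [-0.006  0.039 -0.999] w 0.0436 F [-0.9  3.1 -2.6] -> shift [ 0.01  0.05 -0.1 ] turn 6.1
scene [(0.148, 0.022, 16), (0.151, 0.032, -1), (0.153, 0.035, 9), (0.157, 0.035, 7), (0.159, 0.022, -105), (0.164, 0.022, -103), (0.166, 0.037, 9), (0.168, 0.044, 10), (0.174, 0.043, 21), (0.176, 0.052, 6), (0.177, 0.048, 7), (0.18, 0.048, 15), (0.181, 0.058, 8), (0.183, 0.056, 11), (0.185, 0.053, 11), (0.187, 0.055, 19)]
side [(0.145, 0.021, 9), (0.148, 0.021, 20), (0.148, 0.026, -144), (0.151, 0.026, 77), (0.152, 0.021, -137), (0.155, 0.03, -152), (0.159, 0.042, 19), (0.166, 0.046, 23), (0.171, 0.048, 26), (0.173, 0.048, 24), (0.176, 0.051, 24), (0.178, 0.028, 77), (0.182, 0.049, 28), (0.186, 0.033, -149), (0.189, 0.039, 68), (0.196, 0.025, 53)]
```

Emit:
{"name": "carry_out", "arguments": {
  "targets": [
    [0.5,0,0,0,4],
    [0.5,0.2,0,0,6],
    [0.5,0.4,0,0,6],
    [0.5,0.4,0,0,6]
  ]
}}

```text
time_s: 29.6
eef_pos: [0.5006, 0.0701, 0.1486]
orientation: [0.017, 0.924, -0.381, -0.012]
ft_force: [-7.4, 11.3, 1.6]
grip_width: 0.0435
gripper_force: 6.3
```

```bash
python3 lv.py
```

```text
[-0.79  0.1   0.63  1.89 -0.04  1.21 -2.5 ] [2.59 1.85 0.19]
t 29.6 pos [0.5006 0.0701 0.1486] yaw -44.8 tilt [-0.009  0.041 -0.999] w 0.0435 F [-7.4 11.3  1.6] -> shift [ 0.04  0.13 -0.14] turn 0.2
scene [(0.146, 0.065, -153), (0.15, 0.027, -114), (0.153, 0.027, 8), (0.156, 0.022, -103), (0.162, 0.04, 4), (0.164, 0.043, 5), (0.168, 0.039, 13), (0.174, 0.042, 13), (0.176, 0.052, 6), (0.178, 0.049, 6), (0.18, 0.031, -111), (0.182, 0.058, 13), (0.184, 0.057, 15), (0.185, 0.053, 16)]
side [(0.145, 0.017, 36), (0.147, 0.024, -151), (0.148, 0.018, 20), (0.151, 0.029, -160), (0.153, 0.031, -156), (0.155, 0.026, 67), (0.16, 0.025, 63), (0.163, 0.044, 21), (0.169, 0.027, 58), (0.173, 0.044, 28), (0.176, 0.031, -157), (0.178, 0.049, 28), (0.181, 0.027, 64), (0.184, 0.027, 64), (0.189, 0.026, 52), (0.192, 0.025, 40)]
```

Reaction force jumped to about 13 N with no further turn, so the bolt is at its hard stop. I back off, lift, shut the fingers and align with the lever.

Emit:
{"name": "carry_out", "arguments": {
  "targets": [
    [0.5,-0.2,0,0,-5],
    [0.5,-0.2,0,0,-8],
    [0.5,-0.2,0,-3,-8],
    [0.5,-0.2,0,-7,-8],
    [0.3,-0.2,0,-7.5,-15],
    [0,-0.2,0,-7.5,-22],
    [0,-0.2,0,-7.5,-29],
    [0,-0.2,0,-7.5,-36]
  ]
}}

```text
time_s: 30.37
eef_pos: [0.5053, 0.0677, 0.225]
orientation: [0.016, 0.997, -0.076, -0.012]
ft_force: [0.1, -0.9, -0.5]
grip_width: 0.0245
gripper_force: 0.0
```

Emit:
{"name": "carry_out", "arguments": {
  "targets": [
    [0,0,0,0,-7],
    [0,0,0,0,-14],
    [0,0,0,0,-21],
    [0,0,0,0,-28],
    [0,0,0,0,-28],
    [0,0,0,0,-28]
  ]
}}

```text
time_s: 30.87
eef_pos: [0.5048, 0.0682, 0.2244]
orientation: [0.012, 0.987, 0.162, -0.016]
ft_force: [-0.2, -0.3, 0.8]
grip_width: 0.0004
gripper_force: 0.0
```

```bash
python3 lv.py
python3 - <<'E'
from h import *
c=cap('wrist');P=pts(c);z=P[...,2]
w=P[(z>.155)&(z<.195)&(np.hypot(P[...,0]-.535,P[...,1]-.08)<.035)];d=w[:,:2]-[.5,.069];print('wrist lever',len(w),np.median(np.degrees(np.arctan2(d[:,1],d[:,0]))))
r=np.hypot(P[...,0]-.5945,P[...,1]-.102);k=P[(r<.03)&(z>.09)&(z<.14)];print('post z',np.percentile(k[:,2],[5,50,99]) if len(k) else 0)
go(.5227,.0769,.1785,19.3)
E
```

```text
[-0.78  0.04  0.6   1.79  0.    1.36 -1.43] [ 0.03 -0.03 -0.05]
t 30.87 pos [0.5048 0.0682 0.2244] yaw 18.7 tilt [-0.036  0.019 -0.999] w 0.0004 F [-0.2 -0.3  0.8] -> shift [-0.16 -0.37  7.44] turn 63.7
scene [(0.145, 0.028, 7), (0.149, 0.032, 5), (0.15, 0.023, 11), (0.154, 0.033, 4), (0.157, 0.037, 10), (0.162, 0.035, 7), (0.166, 0.042, 7), (0.172, 0.048, 9), (0.176, 0.043, 17), (0.178, 0.045, 21), (0.181, 0.053, 5), (0.181, 0.049, 12), (0.183, 0.059, 12), (0.185, 0.051, 21)]
side [(0.146, 0.022, 3), (0.149, 0.022, 15), (0.153, 0.027, 21), (0.155, 0.031, 28), (0.159, 0.032, 3), (0.162, 0.034, 13), (0.165, 0.037, 22), (0.167, 0.035, 20), (0.171, 0.042, 10), (0.173, 0.04, 21), (0.175, 0.043, 20), (0.178, 0.046, 14), (0.18, 0.046, 30), (0.182, 0.048, 22)]
wrist lever 665 18.06164518593144
post z [0.0946711  0.0962812  0.10263527]
t 31.02 pos [0.5043 0.0688 0.224 ] yaw 18.7 tilt [-0.036  0.018 -0.999] w 0.0003 F [ 0.6  0.  -0.2] -> shift [ 2.17 -0.26  4.47] turn -0.6
```

The lever is at az ≈ 18°, which matches snug at 19°. Its tip height of 188 mm also matches a snug, open lever. Now fold.

Emit:
{"name": "carry_out", "arguments": {
  "targets": [
    [0,2.1,-0.25,1,0],
    [0,2.1,-0.25,3.5,0],
    [0,2.2,-0.25,4.5,0],
    [0,2.2,-0.25,5,0],
    [0,2.6,-0.25,5.3,0],
    [0,3,-0.25,5.6,0],
    [0,3.45,-0.25,6,0],
    [0,3.9,-0.25,6.45,0]
  ]
}}

```text
time_s: 31.68
eef_pos: [0.537, 0.0819, 0.1585]
orientation: [0.011, 0.986, 0.164, -0.019]
ft_force: [-6.1, -0.5, 4.0]
grip_width: 0.0005
gripper_force: 3.5
```

Run:
```python
from h import *
a=np.radians(19.3)
for r,z in((48,.147),(53,.135),(55,.122),(55,.119)): go(.5+r/1000*np.cos(a),.069+r/1000*np.sin(a),z,19.3)
c=cap('wrist');P=pts(c);z=P[...,2]
w=P[(z>.11)&(z<.195)&(np.hypot(P[...,0]-.55,P[...,1]-.086)<.04)];d=w[:,:2]-[.5,.069];r=np.hypot(*d.T);i=np.argsort(r)[::max(1,len(r)//10)];print(np.c_[r,w[:,2],np.degrees(np.arctan2(d[:,1],d[:,0]))][i].round(3).tolist())
```

```text
t 31.68 pos [0.537  0.0819 0.1585] yaw 18.8 tilt [-0.04   0.016 -0.999] w 0.0005 F [-6.1 -0.5  4. ] -> shift [ 0.93 -0.03  1.11] turn -0.5
t 31.68 pos [0.537  0.0819 0.1585] yaw 18.8 tilt [-0.04   0.016 -0.999] w 0.0005 F [-6.1 -0.5  4. ] -> shift [ 1.48 -0.06  2.29] turn -0.5
t 31.68 pos [0.537  0.0819 0.1585] yaw 18.8 tilt [-0.04   0.016 -0.999] w 0.0005 F [-6.1 -0.5  4. ] -> shift [ 1.73 -0.08  3.58] turn -0.5
t 31.68 pos [0.537  0.0819 0.1585] yaw 18.8 tilt [-0.04   0.016 -0.999] w 0.0005 F [-6.1 -0.5  4. ] -> shift [ 1.74 -0.09  3.88] turn -0.5
[[0.043, 0.181, 20.436], [0.049, 0.175, 15.479], [0.05, 0.168, 25.458], [0.05, 0.182, 23.339], [0.051, 0.173, 27.157], [0.052, 0.161, 11.619], [0.056, 0.166, 13.748], [0.061, 0.17, 14.93], [0.064, 0.172, 21.792], [0.066, 0.17, 14.388], [0.07, 0.167, 17.759]]
```

Folding well: the force is about 7 N, as expected. Continue.

Emit:
{"name": "carry_out", "arguments": {
  "targets": [
    [0,0.5,0,0.55,0],
    [0,0.9,0,1.1,0],
    [0,1.2,0,1.7,0],
    [0,1.5,0,2.3,0],
    [0,1.6,0,2.9,0],
    [0,1.7,0,3.6,0],
    [0,1.7,0,3.9,0],
    [0,1.7,0,4.0,0]
  ]
}}

```text
time_s: 32.4
eef_pos: [0.554, 0.0871, 0.1204]
orientation: [0.011, 0.986, 0.164, -0.016]
ft_force: [-8.6, -1.3, 18.4]
grip_width: 0.0002
gripper_force: 9.1
```

Run:
```python
from h import *
go(.552,.0872,.119,19.3)
```

```text
t 32.4 pos [0.554  0.0871 0.1204] yaw 18.9 tilt [-0.035  0.016 -0.999] w 0.0002 F [-8.6 -1.3 18.4] -> shift [-0.18 -0.07  0.15] turn -0.4
```

At the stop, with 18 N up and the tip at 120 mm. I lift off, move away and check.

Emit:
{"name": "carry_out", "arguments": {
  "targets": [
    [0,0,0,0,0],
    [0,0,0,-1,0],
    [0,0,0,-4,0],
    [0,0,0,-8,0],
    [0,0,2,-11,0],
    [0,0,5,-11,0],
    [0,0,8,-11,0],
    [0,0,8,-11,0]
  ]
}}

```text
time_s: 33.07
eef_pos: [0.5847, 0.0064, 0.2312]
orientation: [0.014, 0.987, 0.16, -0.014]
ft_force: [-0.4, -1.5, 0.9]
grip_width: 0.0004
gripper_force: 0.0
```

Run:
```python
from h import *
go(.5,.069,.2,19)
ims=[]
for n in('scene','side','wrist'):
    c=cap(n);P=pts(c);z=P[...,2];x=P[...,0]-.5;y=P[...,1]-.069
    a=np.radians(19.3);u=x*np.cos(a)+y*np.sin(a);v=-x*np.sin(a)+y*np.cos(a)
    for lo,hi in((.04,.06),(.065,.09)):
        k=(u>lo)&(u<hi)&(abs(v)<.025)&(z>.105)&(z<.2);w=P[k];print(n,lo,k.sum(),np.percentile(w[:,2],[10,50,90]).round(4) if k.sum() else '', 'v',np.median(v[k]).round(4) if k.sum() else '')
    k=(z>.091)&(z<.1)&(abs(v)<.04)&(u>-.1)&(u<.12);l=cv2.fitLine(P[k][:,:2].astype(np.float32),2,0,.01,.01).ravel();print(' arm az',np.degrees(np.arctan2(l[1],l[0])))
    if n!='wrist': ims.append(c['pixels'][110:260,270:430] if n=='scene' else c['pixels'][180:330,220:380])
cv2.imwrite('pics/end.png',cv2.resize(np.hstack(ims),(800,375)))
```

```text
t 33.07 pos [0.5847 0.0064 0.2312] yaw 18.3 tilt [-0.032  0.023 -0.999] w 0.0004 F [-0.4 -1.5  0.9] -> shift [-5.96 -8.68  3.11] turn -0.7
scene 0.04 31 [0.1177 0.1212 0.1236] v -0.0053
scene 0.065 40 [0.1177 0.1215 0.1236] v -0.0057
 arm az 19.384817
side 0.04 32 [0.1163 0.1204 0.1222] v 0.0017
side 0.065 38 [0.116  0.1204 0.1225] v 0.0023
 arm az 19.515965
wrist 0.04 278 [0.1197 0.1211 0.1219] v -0.0019
wrist 0.065 356 [0.1193 0.1215 0.1225] v -0.0021
 arm az 25.426243
```

View pics/end.png

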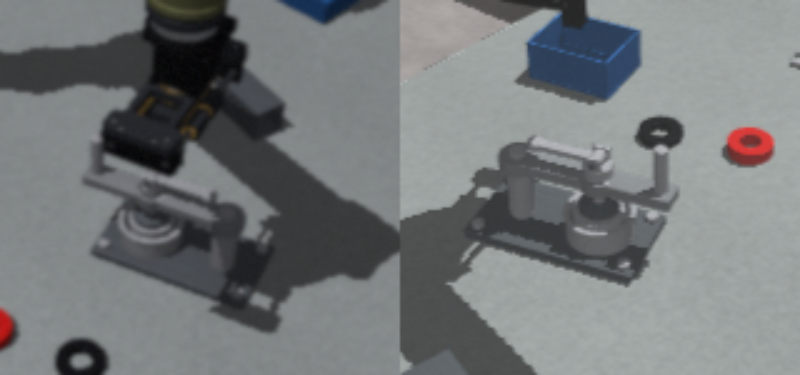

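Both views show the lever level at about 121 mm and in line with the arm, the arm over the collar at az 19.4°, and the gripper clear.

```bash
python3 -c "
from bench import robot
print(robot.job_done())"
```

```text
the job is handed in; nothing more can be done
None
```

The job is handed in; the verdict was not shown. By my own checks both rings lay flat in the collar before the arm closed, the arm is at its stop, the bolt is snug, the lever is folded flat and the gripper is clear. The foot's force on the column was not measured.

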